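Swing the headset hook out to its stop and hang the headset

TASK

Swing the two-pronged swivel hook out from the divider, towards the front of the desk, until you feel it come up against its stop, without forcing it. Then take the headset by the top of its band and hang it gently over both prongs, leaving it hanging still there with the hook still swung out, and leave the other things on the desk alone.

Things in the scene. Friction and masses are not known exactly. Their poses are not given: they have to be found in the camera images.
- hanger: Fixed aluminium pole, 26 mm thick, base plate 80 mm across, joined to the foot rail of a low clear acrylic divider. Origin on the pole axis at desk height, z up; -x points away from the divider to the desk's front. The divider stands 91 to 99 mm from the axis on the +x side (rail from 72 mm), 500 mm long along y, 212 mm high. With the hook lying along it there is no room to hang a headset.
- swivel: Fixed black housing of the swivel, 54 mm across, 180 to 198 mm above the desk under the hook. Origin on the pole axis at its underside. It hides the hook's rubber-buffered stop: the hook meets it facing straight out (hanger's -x) or up to 15 degrees short of or past that. Where, differs each time, no reading tells it and it must be felt. The buffer gives about 1 degree per 3 N of push.
- hook: Steel swivel hook turning about the pole axis; origin on the axis, 198 mm up. Two round 8 mm prongs run along its own -x, 28 mm either side (48 mm clear between), from 14 to 122 mm from the axis, tops 213 mm up. It starts on the hanger's +y side, 63 to 92 degrees short of straight out; seen from above it turns out anticlockwise. Stiff: 2.6 N at 95 mm; stays where left. Push it with at most 12 N.
- hook_end (a point): Outer end of the hook's straight part, midway between its prongs, 122 mm from the pole axis, on the rods' centre line (209 mm up). Axes as the hook's. Here both prongs turn up, reaching 135 mm from the axis and 228 mm above the desk. At the inner end the hub is 47 mm across, its top 222 mm above the desk.
- hook_saddle (a point): Middle of the place for the band: midway between the prongs, 85 mm from the pole axis, level with the prongs' tops (213 mm above the desk). Axes as the hook's; the band lies across, along the hook's y.
- headset_mid (a point): Centre (88.5 mm over its underside) of a loose black headset, one stiff piece, 0.17 to 0.30 kg, standing upright on its two ear cups: 177 mm high, 175 mm wide along its y, 62 mm deep along x. The cups, 84 mm tall, leave 99 mm clear between them. The band is a half-round arch from cup to cup, 26 mm wide (along x), 7 mm thick, inner radius 75 mm. Either side may face front. Bears 12 N.
- band_top (a point): Crown of the headset's band, centre of its 7 mm thickness, 173.5 mm over the headset's underside: the place to grip, across the 26 mm width (along x). Axes as the headset's. When it hangs on both prongs this point is about 8 mm above their tops.
- mug_mid (a point): Middle of a loose green mug, 80 mm across, 92 mm high, handle 30 mm to one side. Leave it alone.
- clip_tub_mid (a point): Middle of a loose clear round paper-clip tub with a black lid, 70 mm across, 52 mm high. Leave it alone.
- bottle_mid (a point): Middle of a loose drinking bottle with a green cap, 64 mm across, 200 mm high. Leave it alone.
Things that resemble listed ones, but are neither listed nor needed, are in the scene too. Of the things like the part that bears headset_mid, leave any that is red; of the rest the smaller one is meant.

How it is judged (in metres and radians):
On the way, in this order (a step that is already met when the one before it is completed fails the run):
1. the hook is swung out and held up against its stop (contact force between hook and swivel above 3 N), for 0.15 s.
2. the hook carries the headset (contact force between headset and hook above 1 N), for 0.2 s.
At the end, for the whole second after the job is handed in: The headset hangs still on both prongs, its weight on them: crown of the band within 20 mm of their middle line, 40 to 115 mm from the pole axis, square across them within 17 degrees, upright within 11 degrees; the hook faces out from the divider within 24 degrees (contact force between headset and hook above 1 N and x of band_top in the frame of hook between -0.115 and -0.04 m and y of band_top in the frame of hook between -0.02 and 0.02 m and z of band_top in the frame of hook between 0.015 and 0.033 m and angle between band_top's own z axis and vertical below 0.2 rad and angle between the x axis of band_top and the x axis of hook, either way round below 0.3 rad and angle between the x axis of hook and the x axis of hanger, either way round below 0.42 rad and linear speed of headset below 0.03 m/s); the robot touches nothing.
It fails at once if the hook is forced: the robot pushes on it with over 12 N (contact force between any of the fingers, the arm and hook above 12 N).
It fails at once if the headset is pressed or dropped on the hook with over 12 N (contact force between headset and hook above 12 N).
It fails at once if the mug, the tub or the bottle is moved over 20 mm (distance of any of mug_mid, clip_tub_mid, bottle_mid from where it was at the start of the episode above 0.02 m).
It also fails if it takes over 72 s, if anything falls off the work surface, if the arm or the gripper's body presses on something with over 40 N, if the wrist force passes 120 N, or if a joint passes its speed limit or range.

ROBOT

A 6-joint arm with a two-finger parallel gripper is mounted at the origin on the work surface. World frame = base frame: x ahead of the robot, y to its left, z up, the work surface at z = 0. Lengths are in mm, angles in rad, forces in N, time in s.
With the tool pointing down it reaches from about 350 to 775 mm from the base axis. Payload 7.3 kg.
Tool frame: the origin (TCP) lies on the centre line of the jaws, within the pads' length; the fingertips stand 22 mm ahead of it and the grasp point (between the pads) lies 3 mm ahead of it; z points along the fingers, y is the direction in which the jaws open and shut (so a half turn about z gives the same grasp; the last joint's range is limited). The gripper opens to 92 mm and grips with 3 to 60 N. Pads are 19 mm wide; open, the fingers measure 130 mm over their backs; the gripper's body (75 mm by 190 mm) begins 47 mm behind the grasp point.
Start: joints at [-1.299, 0.342, 1.524, -0, 1.275, -0.146], TCP at [213.043, -479.852, 219.341] pointing down, gripper open.
Joint ranges: [-2.53, 2.53], [-0.77, 2.02], [0.04, 2.7], [-1, 4.14], [0.28, 2.66], [-3.11, 3.11]. Speed limits (rad/s): [2.57, 2.57, 3.14, 3.14, 3.14, 3.14].

INTERFACE

Orientations are given as [roll, pitch, yaw] about the fixed x, y, z axes, in that order (R = Rz(yaw) Ry(pitch) Rx(roll)).
In Python, from plant import bot gives the robot as it stands.
- The arm moves only by the tool play_rows, never from a script. Its argument "moves" is one flat list of numbers, 5 for each row, row after row: the closure in counts, from 0 (fully open) to 255 (shut), then the shift along the tool's x, y, z in mm, then the turn about the tool's z in degrees. A call has 1 to 8 rows; each row is the pose to reach, as a shift and turn from the pose commanded when the call began, along the tool's axes at that moment; what a row does not reach only later rows make up. A row lasts 1/12 s, in which the tool goes at most 41.7 mm and 7.16 degrees, less where a joint would pass 70% of its speed; a pose out of reach is approached as far as the arm can. A call with a gripper value outside its range is refused whole. The fingers move at their own pace and stop on an object; the grip force is fixed at half the most. Time passes only in rows, so rows that repeat a pose let the fingers close. It gives the time, the measured TCP pose, the force and the opening at its end, in the units of the state.
- bot.get_obs(): the state, without advancing time (a new reading comes with each control period).
- bot.capture(name): name is "scene" or "top"; returns a dict with "color" (480x640x3 uint8, red, green, blue), "fx", "fy", "cx", "cy" (pixels), "world_to_cam" (4x4, takes a point from world to camera coordinates). Camera axes: x right, y down, z forward; pixel columns grow to the right and rows downward; lengths in mm; the calibration is good to about 2 mm. A picture is of the moment at which its call begins. There is no depth.
- bot.close_job(): hands the job in, once; it reports no verdict.
The state is a dict: "time": time; "joint_positions": joint angles; "dq": joint speeds; "tau": joint torques, N m; "tool_pos": TCP position; "tcp_rot": TCP orientation; "contact_force": force on the tool from outside, world axes, zero at the start; "moment": the same for the moment, N m; "grip_width": finger opening in mm.
Only numpy, scipy, OpenCV 4.12 (cv2) and the standard library are available. Lean on these libraries where they do the work, as an engineer would, in place of code of your own. Each camera call takes 0.05 s, during which the arm holds its last target.

## Working session

There is one attempt and no reset: what is moved stays moved. The work goes in short steps, Python scripts to look and compute and a tool call to move; the robot and the scene stay as the last step left them, time stands still between calls to the robot, and variables do not carry over. Pictures are saved under pics/ and viewed, and the job is handed in when it is done.

Besides the shell and the picture viewer there is one more tool, called after "Request:" by a JSON object that holds its "method" and its "body", one argument or row to a line. play_rows: Moves the arm, as the interface text tells. Its arguments: {"type":"object","properties":{"moves":{"type":"array","items":{"type":"number"}}},"required":["moves"]}

```bash
mkdir -p pics; ls
cat > h.py <<'E'
import numpy as np, cv2
from plant import bot
def cap(n,f):
    c=bot.capture(n); cv2.imwrite('pics/'+f+'.png',c['color'][:,:,::-1]); np.savez('pics/'+f+'.npz',**c); return c
def ld(f): return dict(np.load('pics/'+f+'.npz'))
def ray(c,u,v):
    W=c['world_to_cam'];R=W[:3,:3];t=W[:3,3]
    o=-R.T@t; d=R.T@np.array([(u-c['cx'])/c['fx'],(v-c['cy'])/c['fy'],1]); return o,d/np.linalg.norm(d)
def plane(c,u,v,z):
    o,d=ray(c,u,v); return o+d*(z-o[2])/d[2]
def tri(c1,p1,c2,p2):
    o1,d1=ray(c1,*p1);o2,d2=ray(c2,*p2)
    s=np.linalg.lstsq(np.c_[d1,-d2],o2-o1,rcond=None)[0]
    a=o1+s[0]*d1;b=o2+s[1]*d2; return (a+b)/2,np.linalg.norm(a-b)
def proj(c,p):
    q=c['world_to_cam']@np.append(p,1); return np.array([c['fx']*q[0]/q[2]+c['cx'],c['fy']*q[1]/q[2]+c['cy']])
E
python3 - <<'E'
from h import *
np.set_printoptions(precision=3,suppress=True)
for n in('scene','top'):
    c=cap(n,n+'0'); print(n,c['fx'],c['cx'],c['cy'],c['world_to_cam'])
o=bot.get_obs()
for k in o: print(k,o[k])
E
```

```text
pics
scene 453.5177849790719 319.9422489037196 239.71639776217557 [[  -0.608    0.794   -0.009  261.989]
 [   0.424    0.315   -0.849  -88.803]
 [  -0.671   -0.52    -0.528 1483.084]
 [   0.       0.       0.       1.   ]]
top 511.37495747582466 319.25030812139005 234.34513411637715 [[  -0.026   -1.       0.016   22.309]
 [  -0.995    0.025   -0.101  514.999]
 [   0.101   -0.019   -0.995 1428.769]
 [   0.       0.       0.       1.   ]]
time 0.1
joint_positions [-1.299  0.343  1.525  0.     1.275 -0.146]
dq [-0.001 -0.003 -0.001  0.     0.002 -0.   ]
tau [  0.002 -43.2   -24.469   0.072   0.053  -0.   ]
tool_pos [ 212.957 -479.467  218.737]
tcp_rot [-3.14  -0.     0.418]
contact_force [ 0.97   0.048 -0.338]
moment [ 0.01   0.009 -0.037]
grip_width 91.74306181181416
```

View pics/scene0.png

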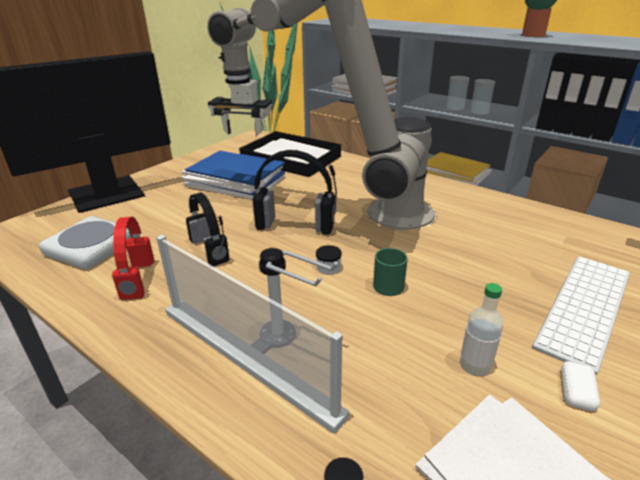

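View pics/top0.png

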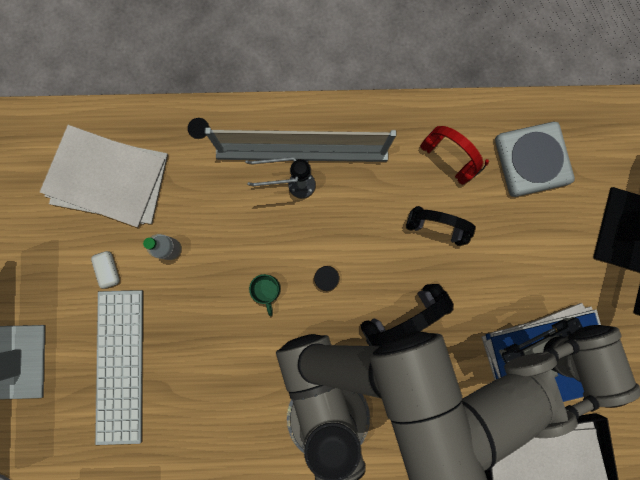

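The top view shows world +x up and +y left. The divider is at rows 130–160, with the hook hub at about (300,170) and its prongs pointing left. The small black headset is at (440,225), the larger black one at (410,315) and the red one at (455,150). I'll zoom in next.

Run:
```python
from h import *
for f,(x0,y0,x1,y1) in {'top0':(190,110,490,260),'scene0':(150,170,370,350)}.items():
    im=cv2.imread(f'pics/{f}.png')[y0:y1,x0:x1]; s=min(800/(x1-x0),600/(y1-y0)); 
    im=cv2.resize(im,None,fx=s,fy=s,interpolation=cv2.INTER_CUBIC); print(f,s,im.shape)
    cv2.imwrite(f'pics/{f}z.png',im)
```

```text
top0 2.6666666666666665 (400, 800, 3)
scene0 3.3333333333333335 (600, 733, 3)
```

View pics/top0z.png

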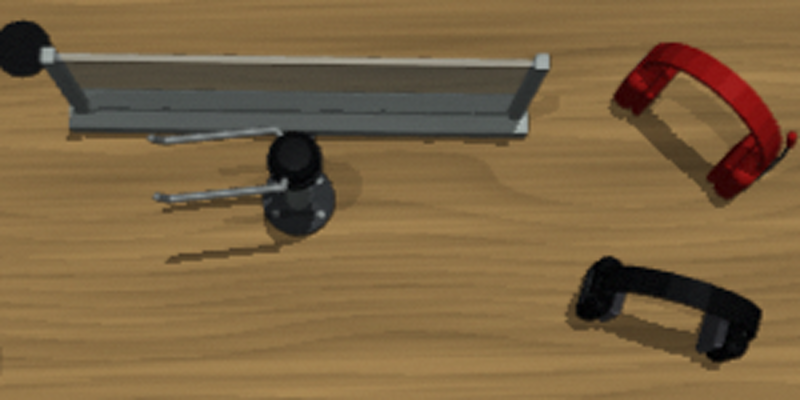

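View pics/scene0z.png

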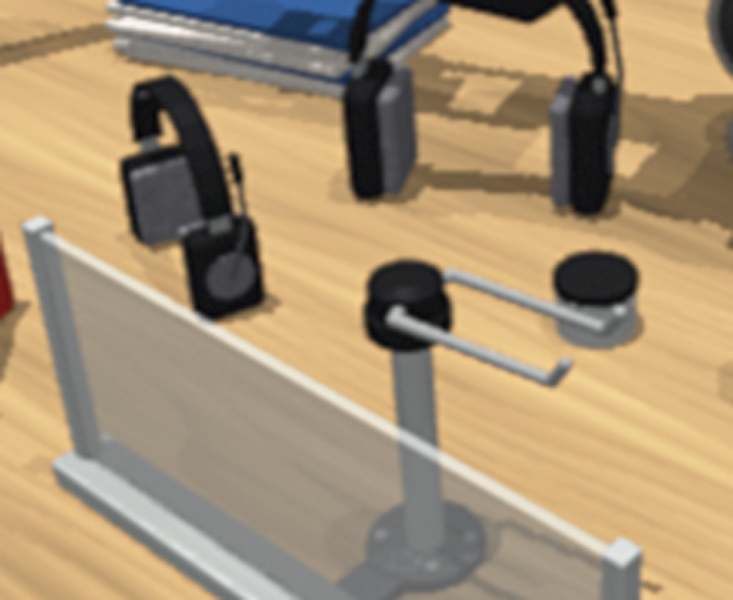

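```bash
python3 - <<'E'
from h import *
np.set_printoptions(precision=1,suppress=True)
t=ld('top0');s=ld('scene0')
T=lambda x,y:(190+x/2.6667,110+y/2.6667)
S=lambda x,y:(150+x/3.3333,170+y/3.3333)
for n in (t,s): print('cam',ray(n,1,1)[0])
pts={'hub':((295,152),(408,281)),'postL end top':((48,55),(622,552)),'postR top':((542,62),(38,226)),
'prong outer(-x side) tip':((160,197),(608,322)),'prong other tip':((155,138),(555,378)),'prong inner':((282,186),(452,275)),'prong inner2':((275,131),(398,314)),
'railcornerR':((523,128),(62,465))}
for k,(a,b) in pts.items(): print(k,*tri(t,T(*a),s,S(*b)))
print('prong tips on z=228',plane(t,*T(158,195),226),plane(t,*T(153,138),226))
print('hub222',plane(t,*T(295,152),222))
# headset mask
im=t['color'].astype(int); m=(im.max(2)<60).astype(np.uint8); m[:200]=0;m[250:]=0;m[:,:395]=0;m[:,485:]=0
n,l,st,ce=cv2.connectedComponentsWithStats(m); print(st,ce)
print('base plate',plane(t,*T(298,205),3), 'tub',plane(t,326,279,52),'mug',plane(t,265,290,92),'bottle',plane(t,152,243,200),'bigheadset',plane(t,372,330,80),plane(t,436,298,80))
c=bot.get_obs()
E
python3 - <<'E'
import cv2
im=cv2.imread('pics/top0.png')[195:255,400:480]; cv2.imwrite('pics/hs_t.png',cv2.resize(im,None,fx=10,fy=10,interpolation=cv2.INTER_CUBIC))
im=cv2.imread('pics/scene0.png')[185:270,180:240]; im=cv2.convertScaleAbs(im,alpha=1.8,beta=20);cv2.imwrite('pics/hs_s.png',cv2.resize(im,None,fx=7,fy=7,interpolation=cv2.INTER_CUBIC))
E
```

```text
cam [ 369.    36.7 1473. ]
cam [1192.6  591.5  709.9]
hub [664.2  58.  215.1] 8.123456129713198
postL end top [766.  288.9 208.6] 4.66787191081721
postR top [ 749.3 -181.1  207.5] 3.8967290598813116
prong outer(-x side) tip [626.7 181.9 216.1] 0.06102311121185525
prong other tip [683.2 186.8 213.3] 1.6356517308703267
prong inner [635.   69.5 208.1] 3.7379883957394746
prong inner2 [687.4  74.6 211. ] 3.1166305324525805
railcornerR [ 748.  -201.7   -4.2] 19.65693263928106
prong tips on z=228 [626.6 182.6 226. ] [680.6 186.5 226. ]
hub222 [665.3  54.9 222. ]
[[     0      0    640    480 306036]
 [   406    206     69     40   1164]] [[319.  239.6]
 [441.7 223.6]]
base plate [658.   56.1   3. ] tub [388.   -5.7  52. ] mug [362.4 159.8  92. ] bottle [486.4 428.6 200. ] bigheadset [ 247.7 -124.9   80. ] [ 328.5 -302.1   80. ]
```

View pics/hs_t.png

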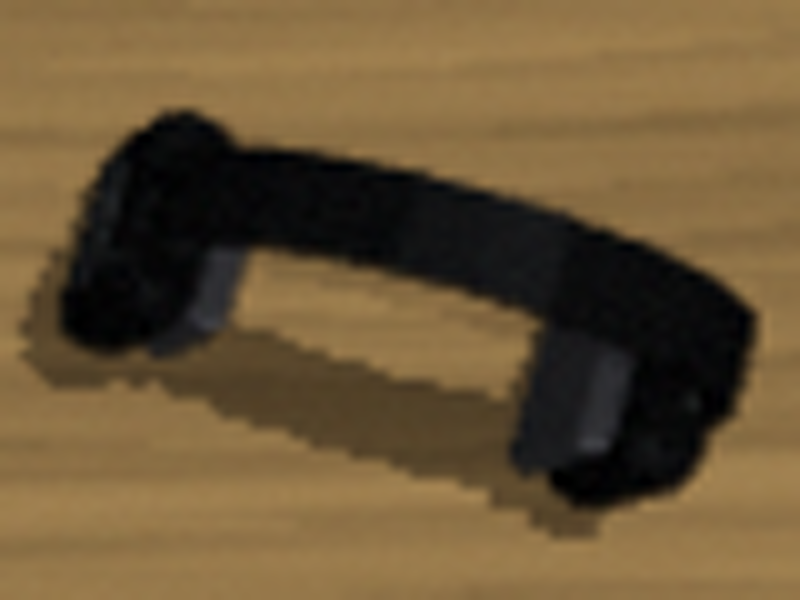

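View pics/hs_s.png

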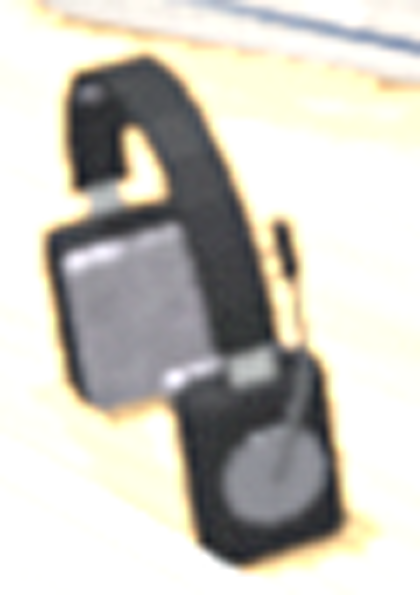

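Run:
```python
from h import *
np.set_printoptions(precision=1,suppress=True)
t=ld('top0');s=ld('scene0')
T=lambda x,y:(400+x/10,195+y/10)
S=lambda x,y:(180+x/7,185+y/7)
for n,p,z in [('crownL',(402,220),174),('crownR',(557,267),174),('crown',(482,242),177),('upL',(405,178),175),('upR',(565,220),175),('loL',(403,265),175),('loR',(545,315),175)]:
    print(n,plane(t,*T(*p),z))
# correspondences: mid of light block edge; crown guess in scene
for p in [(120,75),(135,80),(150,90),(165,110)]:
    print(p,*tri(t,T(482,242),s,S(*p)))
# cup caps (light grey slider joints): near cup joint
print('near cup bottom corners z0', plane(s,*S(240,560),3),plane(s,*S(345,525),3), 'far cup', plane(s,*S(90,405),3))
for x,y,z in [(470,-140,177),(470,-140,170)]: print(proj(s,(x,y,z)))
```

```text
crownL [ 537.6 -300.3  174. ]
crownR [ 524.4 -339.7  174. ]
crown [ 531.  -319.8  177. ]
upL [ 548.3 -301.3  175. ]
upR [ 536.4 -342.1  175. ]
loL [ 525.8 -299.7  175. ]
loR [ 512.  -335.6  175. ]
(120, 75) [ 533.9 -322.4  178.5] 8.258948501464062
(135, 80) [ 532.  -320.9  176.6] 2.6008459919249742
(150, 90) [ 530.3 -319.8  172.6] 3.3512116316087344
(165, 110) [ 529.  -319.6  164.3] 9.901007211167167
near cup bottom corners z0 [ 568.4 -256.7    3. ] [ 527.3 -241.7    3. ] far cup [ 529.8 -393.9    3. ]
[266.  206.5]
[266.2 209. ]
```

Request:
{"method": "play_rows", "body": {
  "moves": [255, 0, 0, -40, 0, 255, 20, -12, -80, 5, 255, 54, -32, -90, 10, 255, 88, -52, -100, 15, 255, 122, -73, -100, 20, 255, 157, -94, -100, 20, 255, 191, -114, -100, 20, 255, 226, -135, -100, 20]
}}

```text
time: 0.77
tool_pos: [365.3, -263.0, 319.2]
tcp_rot: [3.142, 0.0, 0.068]
contact_force: [1.4, -0.0, 0.8]
grip_width: 43.0
```

Request:
{"method": "play_rows", "body": {
  "moves": [255, 26, -31, 0, 0, 255, 51, -63, 0, 0, 255, 77, -94, 0, 0, 255, 102, -126, 0, 0, 255, 128, -157, 0, 0, 255, 153, -189, 0, 0, 255, 179, -220, 0, 0, 255, 204, -252, 0, 0]
}}

```text
time: 1.43
tool_pos: [551.7, 2.6, 318.9]
tcp_rot: [3.141, 0.001, 0.069]
contact_force: [0.5, 0.0, 0.3]
grip_width: 0.4
```

Request:
{"method": "play_rows", "body": {
  "moves": [255, 26, -32, 0, 0, 255, 51, -63, 0, 0, 255, 77, -94, 0, 0, 255, 100, -125, 0, 0, 255, 110, -135, 0, 0, 255, 115, -141, 0, 0, 255, 115, -141, 0, 0, 255, 115, -141, 0, 0]
}}

```text
time: 2.1
tool_pos: [655.8, 148.5, 318.8]
tcp_rot: [3.141, 0.001, 0.068]
contact_force: [0.7, -0.2, 0.6]
grip_width: 0.6
```

Run:
```python
from h import *
c=cap('scene','s1'); print(bot.get_obs()['contact_force'])
print(proj(c,(655.8,148.5,297)),proj(c,(655.8,148.5,213)),proj(c,(655.8,148.5,195)))
im=cv2.imread('pics/s1.png')[130:330,200:420]; cv2.imwrite('pics/s1z.png',cv2.resize(im,None,fx=3,fy=3,interpolation=cv2.INTER_CUBIC))
```

```text
[0.15567259 0.26110919 0.13101871]
[307.85958262 230.57847843] [308.89682292 268.97564411] [309.10521419 276.68999371]
```

View pics/s1z.png

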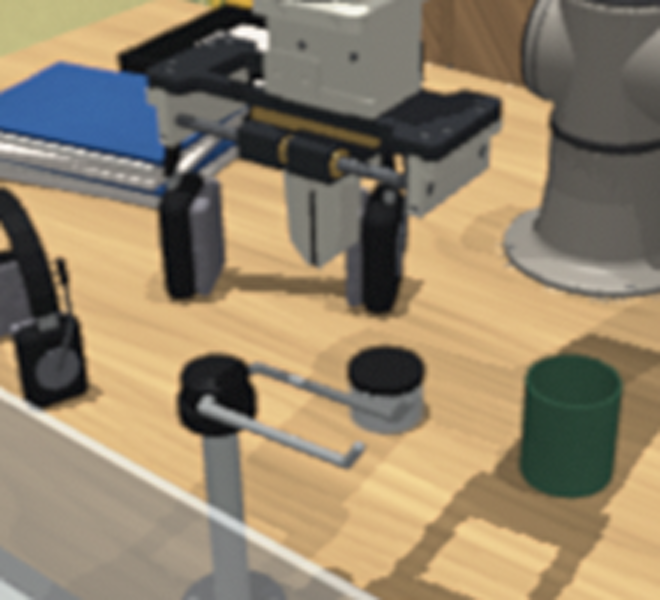

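Run:
```python
from h import *
np.set_printoptions(precision=1,suppress=True)
t=cap('top','t1');s=ld('s1');s0=ld('scene0')
o=bot.get_obs(); print(o['tool_pos'],np.abs(s['world_to_cam']-s0['world_to_cam']).max())
f=ld('top0')
print('base',proj(s,(0,0,0)),proj(f,(0,0,0)))
print('start tips scene0',proj(s,(213,-480,197)),proj(f,(213,-480,197)), 'tcp',proj(s,(213,-480,219)))
print('tip now top',proj(t,(655.8,148.5,297)), 'flange', proj(t,(655.8,148.5,500)))
print('clip',tri(f,(326,279),s0,(328.5,254)),'mug rim',tri(f,(265,289),s0,(390.5,258)),'cap',tri(f,(150,243),s0,(493.5,289)))
im=cv2.imread('pics/scene0.png')[0:160,180:340]; cv2.imwrite('pics/s0z.png',cv2.resize(im,None,fx=3.7,fy=3.7,interpolation=cv2.INTER_CUBIC))
```

```text
[655.7 147.8 319.8] 0.0
base [400.1 212.6] [327.2 418.7]
start tips scene0 [243.5 143. ] [521.5 344.2] tcp [242.9 136.5]
tip now top [260.  164.4] flange [249.7 139.7]
clip (array([387.6,  -5.3,  42.4]), np.float64(1.892521007183484)) mug rim (array([363.5, 163. ,  84.6]), np.float64(6.004002399849452)) cap (array([485.9, 438.3, 194.6]), np.float64(6.392868125468684))
```

View pics/s0z.png

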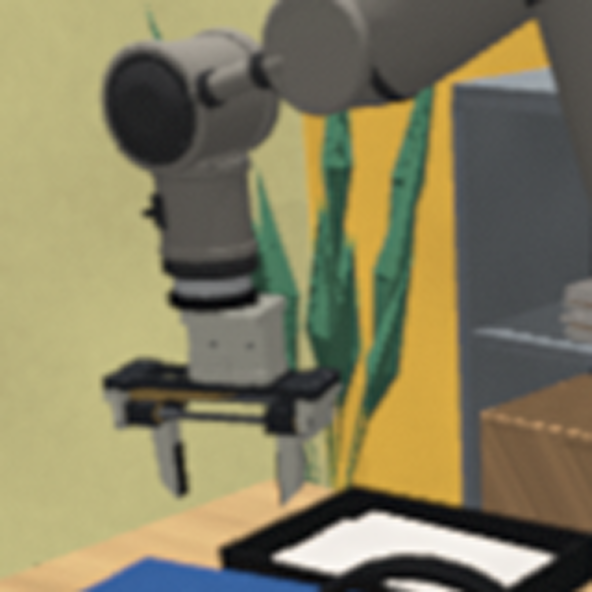

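View pics/t1.png

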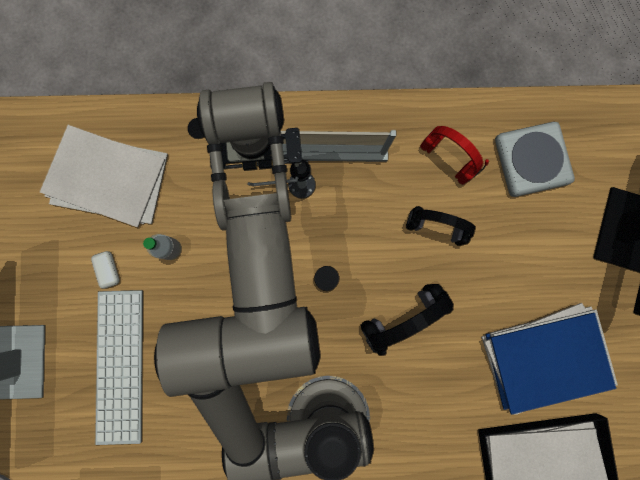

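Request:
{"method": "play_rows", "body": {
  "moves": [255, 0, 0, 15, 0, 255, 1, -3, 30, 0, 255, 1, -3, 45, 0, 255, 1, -3, 54, 0, 255, 1, -3, 54, 0, 255, 1, -3, 54, 0]
}}

```text
time: 2.7
tool_pos: [656.7, 151.4, 265.8]
tcp_rot: [3.141, -0.0, 0.068]
contact_force: [-0.9, -0.0, -0.1]
grip_width: 0.5
```

Run:
```python
from h import *
np.set_printoptions(precision=1,suppress=True)
c=cap('scene','s2'); print(bot.get_obs()['contact_force'])
p=bot.get_obs()['tool_pos']
for dz in (-22,0,10): print(p,proj(c,p+[0,0,dz]))
im=cv2.imread('pics/s2.png')[180:330,220:400]; cv2.imwrite('pics/s2z.png',cv2.resize(im,None,fx=4,fy=4,interpolation=cv2.INTER_CUBIC))
c=cap('top','t2')
im=cv2.imread('pics/t2.png')[100:220,180:340]; cv2.imwrite('pics/t2z.png',cv2.resize(im,None,fx=5,fy=5,interpolation=cv2.INTER_CUBIC))
```

```text
[0.2 0.5 0.9]
[657.1 151.7 266.6] [309.4 255.9]
[657.1 151.7 266.6] [309.2 245.8]
[657.1 151.7 266.6] [309.  241.2]
```

View pics/s2z.png

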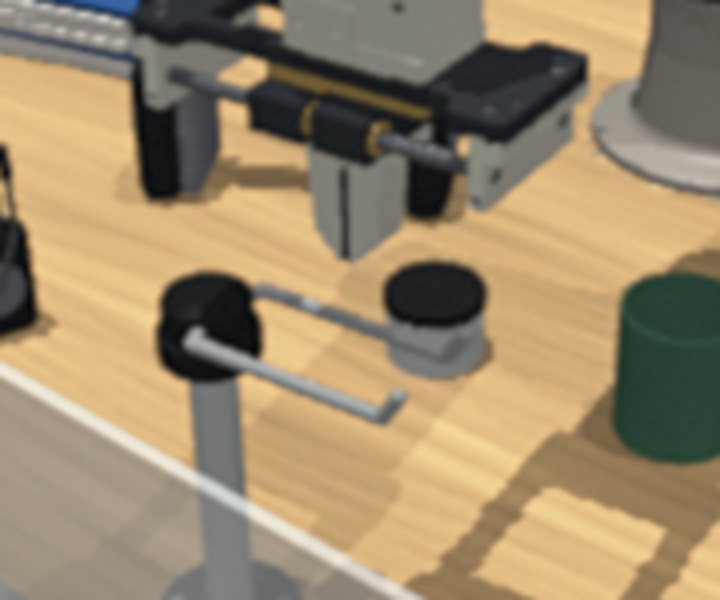

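View pics/t2z.png

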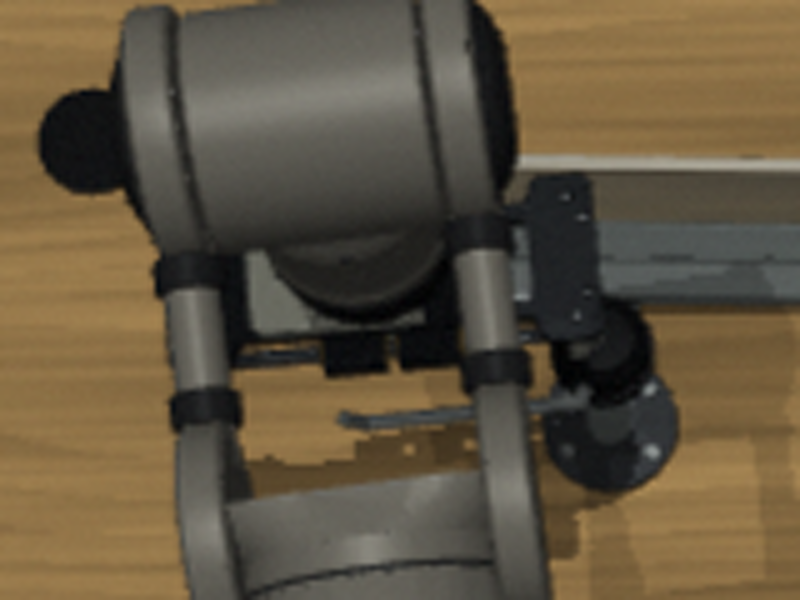

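Request:
{"method": "play_rows", "body": {
  "moves": [255, 0, 0, 8, 0, 255, 0, 0, 16, 0, 255, 0, 0, 24, 0, 255, 0, 0, 32, 0, 255, 0, 0, 40, 0, 255, 0, 0, 40, 0]
}}

```text
time: 3.3
tool_pos: [655.9, 152.2, 222.6]
tcp_rot: [3.141, 0.004, 0.069]
contact_force: [0.0, 0.3, -0.1]
grip_width: 0.3
```

Run:
```python
from h import *
np.set_printoptions(precision=1,suppress=True)
c=cap('scene','s3'); print(bot.get_obs()['contact_force'])
p=bot.get_obs()['tool_pos']
for dz in (-22,0,10): print(p,proj(c,p+[0,0,dz]))
im=cv2.imread('pics/s3.png')[200:320,240:400]; cv2.imwrite('pics/s3z.png',cv2.resize(im,None,fx=5,fy=5,interpolation=cv2.INTER_CUBIC))
```

```text
[ 0.5 -0.6 -0.2]
[656.3 152.2 223.7] [310.4 274.7]
[656.3 152.2 223.7] [310.2 265.1]
[656.3 152.2 223.7] [310.1 260.7]
```

View pics/s3z.png

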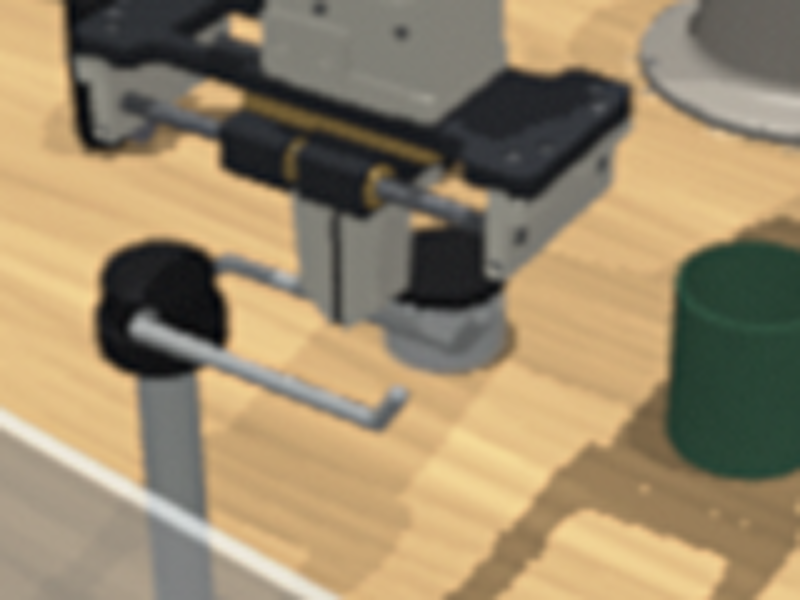

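Request:
{"method": "play_rows", "body": {
  "moves": [255, 0, 0, 5, 0, 255, 0, 0, 10, 0, 255, 0, 0, 15, 0, 255, 0, 0, 18, 0, 255, 0, 0, 18, 0]
}}

```text
time: 3.77
tool_pos: [656.5, 152.2, 206.3]
tcp_rot: [3.141, 0.002, 0.069]
contact_force: [0.3, -0.0, -0.5]
grip_width: 0.8
```

Request:
{"method": "play_rows", "body": {
  "moves": [255, -2, 0, 0, 0, 255, -4, 0, 0, 0, 255, -6, 0, 0, 0, 255, -8, 0, 0, 0, 255, -10, 0, 0, 0]
}}

```text
time: 4.18
tool_pos: [646.7, 151.6, 207.6]
tcp_rot: [3.142, -0.0, 0.069]
contact_force: [0.1, -0.1, 0.5]
grip_width: 0.5
```

Request:
{"method": "play_rows", "body": {
  "moves": [255, -1, 0, 0, 0, 255, -2, 0, 0, 0, 255, -3, 0, 0, 0]
}}

```text
time: 4.43
tool_pos: [643.8, 151.4, 207.4]
tcp_rot: [3.142, -0.0, 0.069]
contact_force: [-0.1, -0.9, 0.2]
grip_width: 0.0
```

Request:
{"method": "play_rows", "body": {
  "moves": [255, -1, 0, 0, 0, 255, -2, 0, 0, 0, 255, -3, 0, 0, 0]
}}

```text
time: 4.68
tool_pos: [640.9, 151.2, 207.3]
tcp_rot: [3.142, -0.0, 0.069]
contact_force: [-0.0, 0.3, 0.5]
grip_width: 0.5
```

Request:
{"method": "play_rows", "body": {
  "moves": [255, -1, 0, 0, 0, 255, -2, 0, 0, 0, 255, -3, 0, 0, 0]
}}

```text
time: 4.93
tool_pos: [637.8, 151.0, 207.3]
tcp_rot: [3.142, -0.0, 0.069]
contact_force: [1.0, 0.4, -0.5]
grip_width: 0.0
```

Run:
```python
from h import *
np.set_printoptions(precision=1,suppress=True)
c=cap('scene','s4'); print(bot.get_obs()['contact_force'])
im=cv2.imread('pics/s4.png')[200:320,240:400]; cv2.imwrite('pics/s4z.png',cv2.resize(im,None,fx=5,fy=5,interpolation=cv2.INTER_CUBIC))
c=cap('top','t4');print(bot.get_obs()['contact_force'])
im=cv2.imread('pics/t4.png')[100:220,180:340]; cv2.imwrite('pics/t4z.png',cv2.resize(im,None,fx=5,fy=5,interpolation=cv2.INTER_CUBIC))
```

```text
[ 0.3  0.9 -0.5]
[ 1.  -0.1  0. ]
```

View pics/s4z.png

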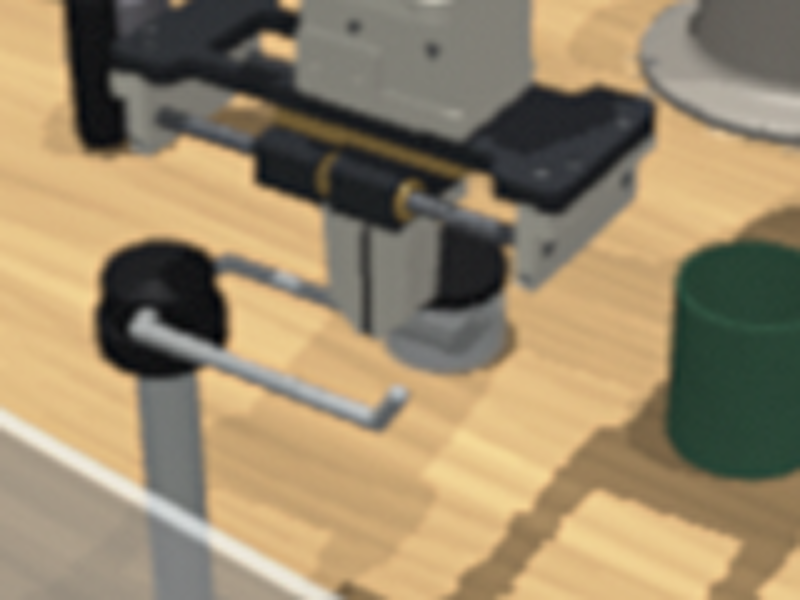

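View pics/t4z.png

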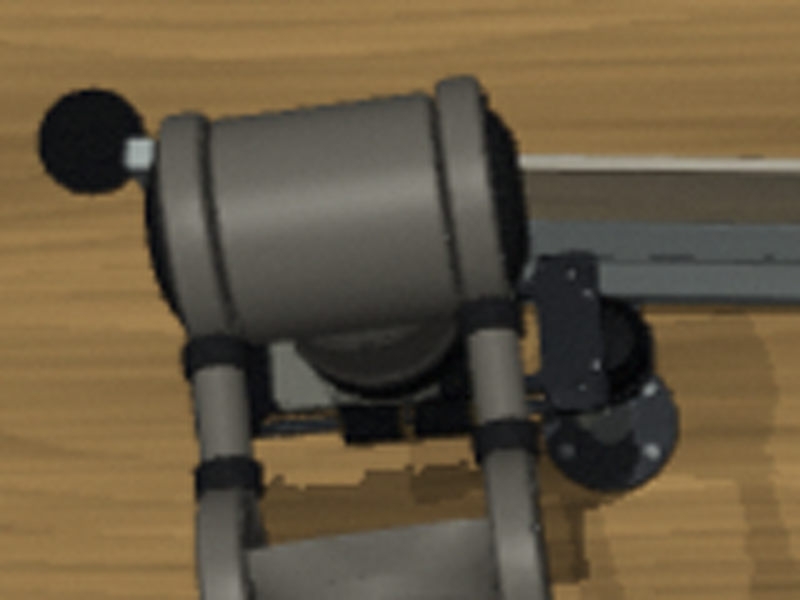

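Request:
{"method": "play_rows", "body": {
  "moves": [255, 5, 0, 0, 0, 255, 10, 0, 0, 0, 255, 14, 0, 0, 0, 255, 14, 0, 5, 0, 255, 14, 0, 10, 0, 255, 14, 0, 12, 0, 255, 14, 0, 12, 0]
}}

```text
time: 5.62
tool_pos: [651.3, 151.9, 194.0]
tcp_rot: [3.141, 0.002, 0.069]
contact_force: [-0.6, 0.6, 0.3]
grip_width: 0.7
```

Request:
{"method": "play_rows", "body": {
  "moves": [255, -2, 0, 0, 0, 255, -4, 0, 0, 0, 255, -6, 0, 0, 0, 255, -7, 0, 0, 0, 255, -8, 0, 0, 0]
}}

```text
time: 6.03
tool_pos: [643.8, 151.4, 195.6]
tcp_rot: [3.142, -0.001, 0.069]
contact_force: [0.4, -0.3, -0.2]
grip_width: 0.4
```

Request:
{"method": "play_rows", "body": {
  "moves": [255, -1, 0, 0, 0, 255, -2, 0, 0, 0, 255, -3, 0, 0, 0]
}}

```text
time: 6.28
tool_pos: [641.6, 151.0, 195.6]
tcp_rot: [3.141, -0.002, 0.069]
contact_force: [4.0, -0.0, 0.2]
grip_width: 0.7
```

Request:
{"method": "play_rows", "body": {
  "moves": [255, -1, 0, 0, 0, 255, -2, 0, 0, 0, 255, -3, 0, 0, 0]
}}

```text
time: 6.53
tool_pos: [638.5, 150.3, 195.5]
tcp_rot: [3.14, -0.001, 0.068]
contact_force: [3.8, -3.1, -0.5]
grip_width: 0.3
```

Request:
{"method": "play_rows", "body": {
  "moves": [255, -1, 0, 0, 0, 255, -2, 0, 0, 0, 255, -3, 0, 0, 0]
}}

```text
time: 6.78
tool_pos: [635.5, 150.1, 195.6]
tcp_rot: [3.141, -0.002, 0.068]
contact_force: [4.9, -3.5, -0.4]
grip_width: 0.3
```

Request:
{"method": "play_rows", "body": {
  "moves": [255, -3.3, 0.8, 0, -3, 255, -6.6, 1.8, 0, -6, 255, -9.8, 2.8, 0, -9, 255, -13, 4, 0, -12]
}}

```text
time: 7.12
tool_pos: [622.5, 146.0, 195.6]
tcp_rot: [3.142, -0.001, 0.281]
contact_force: [4.0, -0.2, 0.2]
grip_width: 0.4
```

Request:
{"method": "play_rows", "body": {
  "moves": [255, -3.4, 0.6, 0, -2, 255, -6.7, 1.3, 0, -4, 255, -10, 2.1, 0, -6, 255, -13.3, 3, 0, -8, 255, -16.5, 4, 0, -10, 255, -19.8, 5.2, 0, -12, 255, -22.9, 6.5, 0, -14, 255, -26, 7.8, 0, -16]
}}

```text
time: 7.78
tool_pos: [599.9, 131.3, 195.6]
tcp_rot: [3.141, -0.002, 0.559]
contact_force: [3.9, -0.2, 0.1]
grip_width: 0.5
```

Request:
{"method": "play_rows", "body": {
  "moves": [255, -3.4, 0.6, 0, -2, 255, -6.7, 1.3, 0, -4, 255, -10, 2.1, 0, -6, 255, -13.3, 3, 0, -8, 255, -16.5, 4, 0, -10, 255, -19.8, 5.2, 0, -12, 255, -22.9, 6.5, 0, -14, 255, -26, 7.8, 0, -16]
}}

```text
time: 8.45
tool_pos: [582.2, 111.2, 195.7]
tcp_rot: [3.14, -0.002, 0.838]
contact_force: [5.2, 1.3, -1.1]
grip_width: 0.6
```

Request:
{"method": "play_rows", "body": {
  "moves": [255, -3.4, 0.6, 0, -2, 255, -6.7, 1.3, 0, -4, 255, -10, 2.1, 0, -6, 255, -13.3, 3, 0, -8, 255, -16.5, 4, 0, -10, 255, -19.8, 5.2, 0, -12, 255, -22.9, 6.5, 0, -14, 255, -26, 7.8, 0, -16]
}}

```text
time: 9.12
tool_pos: [570.5, 87.0, 195.7]
tcp_rot: [3.14, -0.002, 1.118]
contact_force: [5.2, 1.6, -0.0]
grip_width: 0.2
```

Request:
{"method": "play_rows", "body": {
  "moves": [255, -1.7, 0.3, 0, -1, 255, -3.4, 0.6, 0, -2, 255, -5.1, 0.9, 0, -3, 255, -6.7, 1.3, 0, -4]
}}

```text
time: 9.45
tool_pos: [568.5, 80.3, 195.6]
tcp_rot: [3.141, -0.001, 1.187]
contact_force: [5.0, 2.1, 0.8]
grip_width: 0.6
```

Request:
{"method": "play_rows", "body": {
  "moves": [255, -0.9, 0.1, 0, -0.5, 255, -1.7, 0.3, 0, -1, 255, -2.6, 0.4, 0, -1.5, 255, -3.4, 0.6, 0, -2]
}}

```text
time: 9.78
tool_pos: [567.3, 76.5, 195.5]
tcp_rot: [3.141, -0.0, 1.221]
contact_force: [3.9, 2.0, 1.3]
grip_width: 0.7
```

Request:
{"method": "play_rows", "body": {
  "moves": [255, -0.9, 0.5, 0, -0.5, 255, -1.7, 1, 0, -1, 255, -2.6, 1.2, 0, -1.5, 255, -3.4, 1.3, 0, -2]
}}

```text
time: 10.12
tool_pos: [566.9, 72.7, 195.2]
tcp_rot: [-3.141, 0.0, 1.256]
contact_force: [0.4, 2.6, 2.2]
grip_width: -0.1
```

Request:
{"method": "play_rows", "body": {
  "moves": [255, -0.9, 0.2, 0, -0.5, 255, -1.7, 0.4, 0, -1, 255, -2.6, 0.5, 0, -1.5, 255, -3.4, 0.7, 0, -2]
}}

```text
time: 10.45
tool_pos: [566.6, 69.2, 195.1]
tcp_rot: [-3.141, 0.0, 1.291]
contact_force: [-1.3, 2.9, 2.6]
grip_width: 0.2
```

Request:
{"method": "play_rows", "body": {
  "moves": [255, -0.9, 0.2, 0, -0.5, 255, -1.7, 0.4, 0, -1, 255, -2.6, 0.5, 0, -1.5, 255, -3.4, 0.7, 0, -2]
}}

```text
time: 10.78
tool_pos: [566.4, 65.7, 195.1]
tcp_rot: [-3.141, 0.0, 1.326]
contact_force: [-1.7, 3.1, 2.3]
grip_width: 0.5
```

Request:
{"method": "play_rows", "body": {
  "moves": [255, -0.9, 0.1, 0, -0.5, 255, -1.7, 0.2, 0, -1, 255, -2.6, 0.3, 0, -1.5, 255, -3.4, 0.5, 0, -2]
}}

```text
time: 11.12
tool_pos: [566.2, 62.3, 195.2]
tcp_rot: [-3.141, 0.0, 1.361]
contact_force: [-1.3, 2.7, 1.2]
grip_width: 0.3
```

Request:
{"method": "play_rows", "body": {
  "moves": [255, -0.9, 0.1, 0, -0.5, 255, -1.7, 0.2, 0, -1, 255, -2.6, 0.3, 0, -1.5, 255, -3.4, 0.5, 0, -2]
}}

```text
time: 11.45
tool_pos: [566.2, 58.9, 195.2]
tcp_rot: [3.142, 0.0, 1.396]
contact_force: [-0.7, 2.4, -0.1]
grip_width: 0.6
```

Request:
{"method": "play_rows", "body": {
  "moves": [255, -0.9, 0.1, 0, -0.5, 255, -1.7, 0.3, 0, -1, 255, -2.6, 0.4, 0, -1.5, 255, -3.4, 0.5, 0, -2]
}}

```text
time: 11.78
tool_pos: [566.1, 55.5, 195.3]
tcp_rot: [3.141, 0.0, 1.431]
contact_force: [1.0, 3.2, -0.6]
grip_width: 0.4
```

Request:
{"method": "play_rows", "body": {
  "moves": [255, -0.9, 0.1, 0, -0.5, 255, -1.7, 0.3, 0, -1, 255, -2.6, 0.4, 0, -1.5, 255, -3.4, 0.6, 0, -2]
}}

```text
time: 12.12
tool_pos: [566.3, 52.0, 195.3]
tcp_rot: [3.141, 0.0, 1.466]
contact_force: [0.7, 2.1, 0.2]
grip_width: 0.4
```

Request:
{"method": "play_rows", "body": {
  "moves": [255, -0.9, 0.1, 0, -0.5, 255, -1.7, 0.3, 0, -1, 255, -2.6, 0.4, 0, -1.5, 255, -3.4, 0.6, 0, -2]
}}

```text
time: 12.45
tool_pos: [566.5, 48.6, 195.3]
tcp_rot: [3.141, -0.0, 1.501]
contact_force: [1.3, 3.1, -1.5]
grip_width: 0.4
```

Request:
{"method": "play_rows", "body": {
  "moves": [255, -0.9, 0.1, 0, -0.5, 255, -1.7, 0.3, 0, -1, 255, -2.6, 0.4, 0, -1.5, 255, -3.4, 0.6, 0, -2]
}}

```text
time: 12.78
tool_pos: [566.9, 45.2, 195.3]
tcp_rot: [3.141, 0.0, 1.536]
contact_force: [2.4, 3.3, -1.3]
grip_width: 0.5
```

Request:
{"method": "play_rows", "body": {
  "moves": [255, -0.9, 0.2, 0, -0.5, 255, -1.7, 0.4, 0, -1, 255, -2.6, 0.6, 0, -1.5]
}}

```text
time: 13.03
tool_pos: [567.3, 42.5, 195.3]
tcp_rot: [3.141, -0.0, 1.562]
contact_force: [2.3, 3.9, -1.0]
grip_width: 0.5
```

Request:
{"method": "play_rows", "body": {
  "moves": [255, -0.9, 0.2, 0, -0.5, 255, -1.7, 0.4, 0, -1, 255, -2.6, 0.6, 0, -1.5]
}}

```text
time: 13.28
tool_pos: [567.8, 39.9, 195.3]
tcp_rot: [-3.141, 0.0, 1.588]
contact_force: [2.8, 4.0, -0.5]
grip_width: 0.7
```

Request:
{"method": "play_rows", "body": {
  "moves": [255, -0.9, 0.2, 0, -0.5, 255, -1.7, 0.4, 0, -1, 255, -2.6, 0.6, 0, -1.5]
}}

```text
time: 13.53
tool_pos: [568.4, 37.3, 195.3]
tcp_rot: [-3.141, 0.0, 1.614]
contact_force: [2.0, 4.1, -1.3]
grip_width: 0.6
```

Request:
{"method": "play_rows", "body": {
  "moves": [255, -0.9, 0.2, 0, -0.5, 255, -1.7, 0.4, 0, -1]
}}

```text
time: 13.7
tool_pos: [568.9, 35.6, 195.3]
tcp_rot: [-3.141, 0.0, 1.632]
contact_force: [1.1, 3.5, -0.3]
grip_width: 0.1
```

Request:
{"method": "play_rows", "body": {
  "moves": [255, -0.9, 0.2, 0, -0.5, 255, -1.7, 0.4, 0, -1]
}}

```text
time: 13.87
tool_pos: [569.3, 33.9, 195.3]
tcp_rot: [-3.141, 0.0, 1.649]
contact_force: [1.5, 3.5, 0.4]
grip_width: 0.3
```

Request:
{"method": "play_rows", "body": {
  "moves": [255, -0.9, 0.2, 0, -0.5, 255, -1.7, 0.4, 0, -1]
}}

```text
time: 14.03
tool_pos: [569.8, 32.2, 195.3]
tcp_rot: [-3.141, 0.0, 1.667]
contact_force: [0.5, 2.8, 0.1]
grip_width: 0.6
```

Request:
{"method": "play_rows", "body": {
  "moves": [255, -0.9, 0.2, 0, -0.5, 255, -1.7, 0.4, 0, -1]
}}

```text
time: 14.2
tool_pos: [570.4, 30.6, 195.2]
tcp_rot: [-3.141, 0.0, 1.684]
contact_force: [-0.3, 2.2, -1.2]
grip_width: 0.4
```

Request:
{"method": "play_rows", "body": {
  "moves": [255, -0.9, 0.1, 0, -0.5, 255, -1.7, 0.3, 0, -1]
}}

```text
time: 14.37
tool_pos: [570.9, 29.0, 195.3]
tcp_rot: [-3.141, 0.0, 1.701]
contact_force: [-1.0, 3.8, -0.8]
grip_width: 1.0
```

Request:
{"method": "play_rows", "body": {
  "moves": [255, -0.9, 0.1, 0, -0.5, 255, -1.7, 0.3, 0, -1]
}}

```text
time: 14.53
tool_pos: [571.2, 27.7, 195.2]
tcp_rot: [-3.141, -0.001, 1.719]
contact_force: [-0.8, 5.4, 0.2]
grip_width: 0.4
```

Request:
{"method": "play_rows", "body": {
  "moves": [255, -0.9, 0.1, 0, -0.5, 255, -1.7, 0.3, 0, -1]
}}

```text
time: 14.7
tool_pos: [571.6, 26.5, 195.2]
tcp_rot: [-3.141, -0.002, 1.737]
contact_force: [-2.8, 6.9, 0.6]
grip_width: 0.5
```

Request:
{"method": "play_rows", "body": {
  "moves": [255, -0.9, 0.1, 0, -0.5, 255, -1.7, 0.3, 0, -1]
}}

```text
time: 14.87
tool_pos: [571.9, 25.4, 195.2]
tcp_rot: [-3.14, -0.002, 1.754]
contact_force: [-3.6, 9.0, 1.6]
grip_width: 0.5
```

Request:
{"method": "play_rows", "body": {
  "moves": [255, 0.4, -0.3, 0, 0, 255, 0.4, -0.3, 0, 0, 255, 0.4, -0.3, 0, 0, 255, 0.4, -0.3, 0, 0]
}}

```text
time: 15.2
tool_pos: [571.8, 25.4, 195.2]
tcp_rot: [-3.141, -0.002, 1.754]
contact_force: [-1.8, 6.6, 0.9]
grip_width: 0.2
```

Request:
{"method": "play_rows", "body": {
  "moves": [255, -0.5, 0, 0, 0, 255, -0.6, 0, 0, 0, 255, -0.6, 0, 0, 0, 255, -0.6, 0, 0, 0]
}}

```text
time: 15.53
tool_pos: [571.8, 25.3, 195.2]
tcp_rot: [-3.141, -0.002, 1.754]
contact_force: [-2.8, 9.3, 0.9]
grip_width: 0.4
```

Request:
{"method": "play_rows", "body": {
  "moves": [255, 3, 0, 0, 0, 255, 8, 0, 0, 0, 255, 13, 0, 0, 0, 255, 13, 0, 0, 0, 255, 13, 0, -20, 0, 255, 13, 0, -50, 0, 255, 13, 0, -85, 0, 255, 13, 0, -120, 0]
}}

```text
time: 16.2
tool_pos: [569.8, 36.3, 316.5]
tcp_rot: [-3.141, 0.001, 1.753]
contact_force: [0.9, 0.3, 0.4]
grip_width: 0.4
```

Request:
{"method": "play_rows", "body": {
  "moves": [80, -38, -11, -10, 5, 80, -77, -23, -10, 10, 80, -115, -34, -10, 15, 80, -153, -46, -10, 20, 80, -191, -57, -10, 25, 80, -230, -69, -10, 28.4, 80, -268, -80, -10, 28.4, 80, -306, -92, -10, 28.4]
}}

```text
time: 16.87
tool_pos: [534.4, -283.2, 325.5]
tcp_rot: [3.141, 0.001, 1.257]
contact_force: [0.9, 0.2, -1.0]
grip_width: 48.9
```

Run:
```python
from h import *
np.set_printoptions(precision=2,suppress=True)
c=cap('scene','s5');t=cap('top','t5');o=bot.get_obs(); print(o['tool_pos'],o['tcp_rot'],o['grip_width'])
im=cv2.imread('pics/s5.png')[180:360,150:390]; cv2.imwrite('pics/s5z.png',cv2.resize(im,None,fx=3.33,fy=3.33,interpolation=cv2.INTER_CUBIC))
im=cv2.imread('pics/t5.png')[110:260,230:430]; cv2.imwrite('pics/t5z.png',cv2.resize(im,None,fx=4,fy=4,interpolation=cv2.INTER_CUBIC))
```

```text
[ 533.34 -287.02  324.25] [-3.14  0.    1.25] 57.241715870394145
```

View pics/s5z.png

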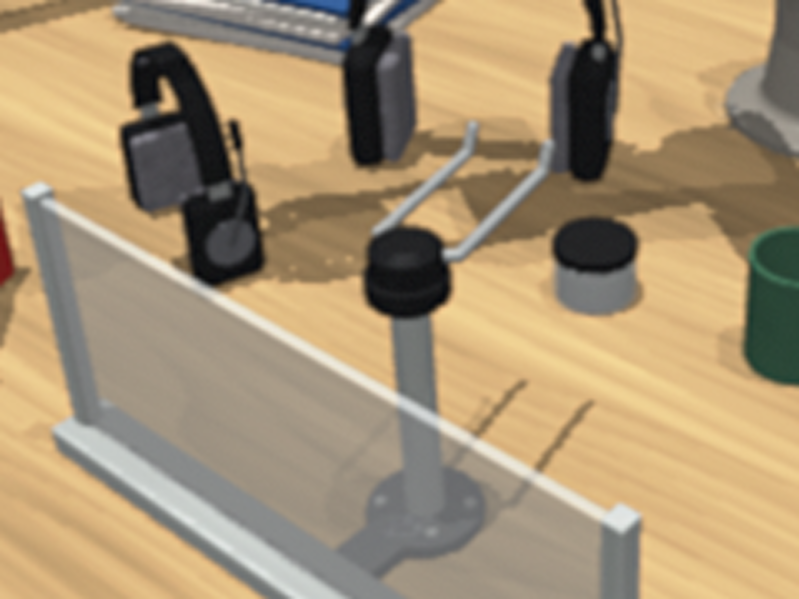

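View pics/t5z.png

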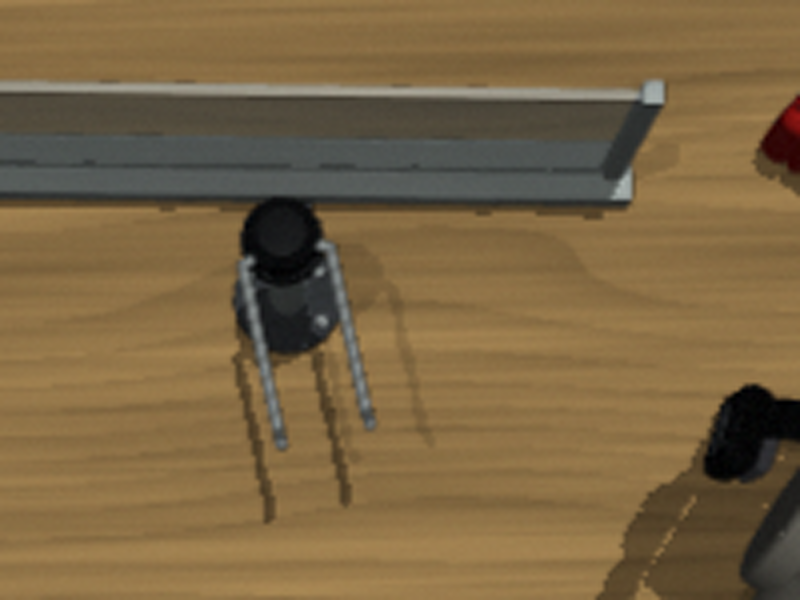

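Run:
```python
from h import *
np.set_printoptions(precision=1,suppress=True)
t=ld('t5');s=ld('s5')
T=lambda x,y:(230+x/4,110+y/4)
S=lambda x,y:(150+x/3.33,180+y/3.33)
a,ea=tri(t,T(282,445),s,S(548,145)); b,eb=tri(t,T(370,424),s,S(472,126)); print(a,ea,b,eb)
a=plane(t,*T(282,443),226);b=plane(t,*T(370,423),226)
c=plane(t,*T(245,262),211);d=plane(t,*T(328,245),211); print(a,b,c,d)
for p,q in((a,c),(b,d)): v=p-q; print(np.degrees(np.arctan2(v[1],v[0])),np.linalg.norm(v[:2]))
print('hub',plane(t,*T(284,233),222))
m=(a+b)/2; v=m[:2]-[664,56.5]; print(m,np.linalg.norm(v),np.degrees(np.arctan2(v[1],v[0])))
```

```text
[527.9  59.8 222.4] 3.8544506534191143 [539.5   5.1 223.6] 3.598885329678843
[529.8  58.1 226. ] [540.9   3.8 226. ] [646.7  79.  211. ] [656.4  26.7 211. ]
-169.88152839396665 118.68831325182427
-168.7615967775594 117.68259979921191
hub [662.1  54.  222. ]
[535.4  31.  226. ] 131.11847030733125 -168.76810628083297
```

Request:
{"method": "play_rows", "body": {
  "moves": [80, -16, 4, 10, 0, 80, -32, 8, 30, 0, 80, -32, 8, 60, 0, 80, -32, 8, 85, 0, 80, -32, 8, 100, 0, 80, -32, 8, 110, 0, 80, -32, 8, 110, 0]
}}

```text
time: 17.55
tool_pos: [532.0, -312.9, 212.7]
tcp_rot: [-3.137, -0.001, 1.258]
contact_force: [-0.2, -0.4, 0.3]
grip_width: 63.1
```

Run:
```python
from h import *
np.set_printoptions(precision=2,suppress=True)
c=cap('scene','s6');t=cap('top','t6');o=bot.get_obs(); print(o['tool_pos'],o['tcp_rot'],o['grip_width'],o['contact_force'])
p=o['tool_pos']
for dz in (-22,0): print(proj(c,p+[0,0,dz]))
im=cv2.imread('pics/s6.png')[120:280,130:290]; cv2.imwrite('pics/s6z.png',cv2.resize(im,None,fx=3.7,fy=3.7,interpolation=cv2.INTER_CUBIC))
im=cv2.imread('pics/t6.png')[160:300,360:520]; cv2.imwrite('pics/t6z.png',cv2.resize(im,None,fx=4,fy=4,interpolation=cv2.INTER_CUBIC))
```

```text
[ 533.19 -313.79  215.89] [3.14 0.   1.26] 62.93474443327762 [0.65 0.31 0.34]
[200.23 191.45]
[198.97 183.75]
```

View pics/s6z.png

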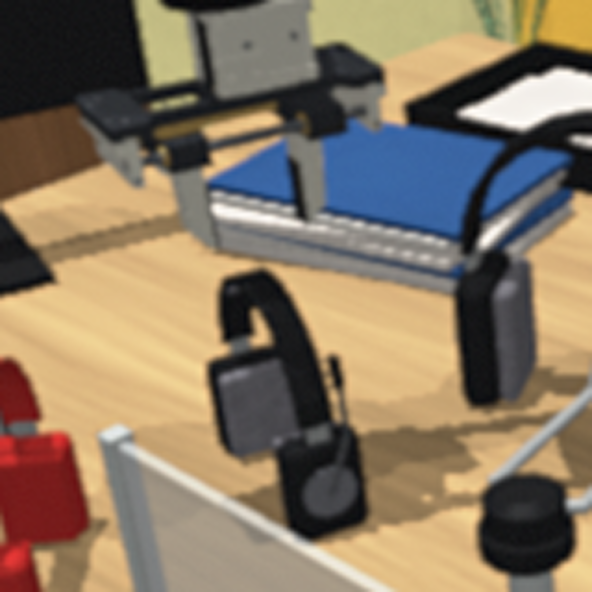

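View pics/t6z.png

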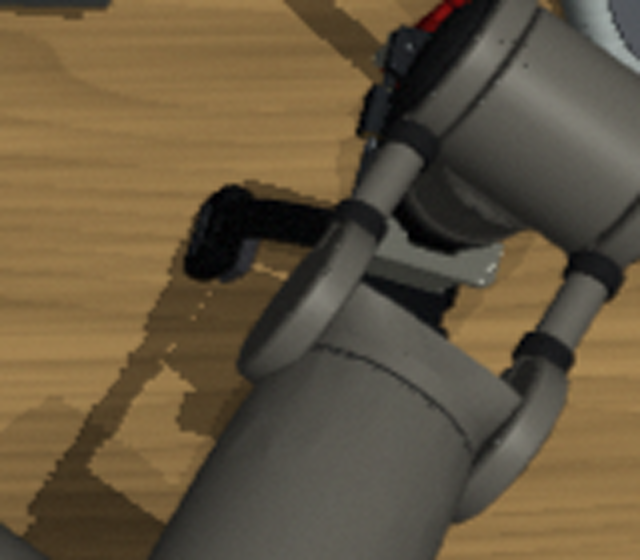

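Request:
{"method": "play_rows", "body": {
  "moves": [80, -6, 0, 0, 0, 80, -6, 0, 12, 0, 80, -6, 0, 24, 0, 80, -6, 0, 36, 0, 80, -6, 0, 48, 0, 80, -6, 0, 56, 0, 80, -6, 0, 56, 0, 80, -6, 0, 56, 0]
}}

```text
time: 18.32
tool_pos: [531.1, -319.9, 160.0]
tcp_rot: [3.141, 0.0, 1.257]
contact_force: [-0.5, -0.7, 0.6]
grip_width: 62.9
```

Run:
```python
from h import *
np.set_printoptions(precision=2,suppress=True)
c=cap('scene','s7');o=bot.get_obs(); print(o['tool_pos'],o['tcp_rot'],o['grip_width'],o['contact_force'])
im=cv2.imread('pics/s7.png')[150:280,140:270]; cv2.imwrite('pics/s7z.png',cv2.resize(im,None,fx=4.5,fy=4.5,interpolation=cv2.INTER_CUBIC))
```

```text
[ 531.34 -320.06  160.43] [3.14 0.   1.26] 62.911452084300684 [ 0.09 -1.06  0.35]
```

View pics/s7z.png

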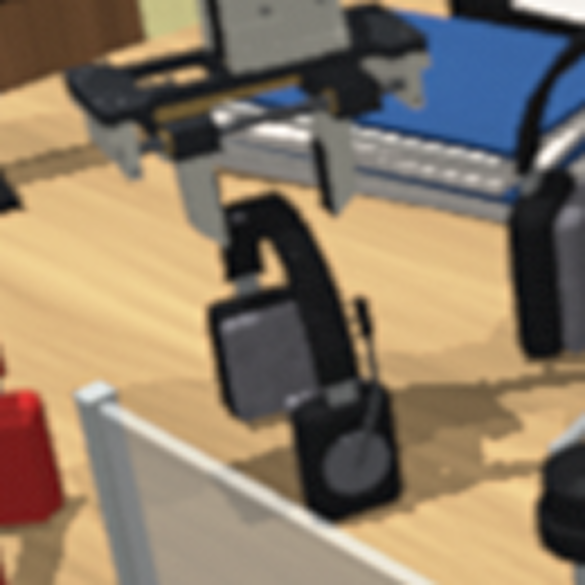

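Request:
{"method": "play_rows", "body": {
  "moves": [80, 0, 0, 4, 0, 100, 0, 0, 4, 0, 120, 0, 0, 4, 0, 140, 0, 0, 4, 0, 160, 0, 0, 4, 0, 175, 0, 0, 4, 0, 190, 0, 0, 4, 0, 210, 0, 0, 4, 0]
}}

```text
time: 19.03
tool_pos: [530.9, -319.5, 155.4]
tcp_rot: [3.142, 0.0, 1.257]
contact_force: [0.3, 0.4, -0.1]
grip_width: 25.7
```

Request:
{"method": "play_rows", "body": {
  "moves": [230, 0, 0, 0, 0, 230, 0, 0, 0, 0, 230, 0, 0, 0, 0, 230, 0, 0, 0, 0]
}}

```text
time: 19.37
tool_pos: [530.9, -319.6, 155.4]
tcp_rot: [3.141, 0.0, 1.257]
contact_force: [-0.8, 0.5, 1.3]
grip_width: 25.4
```

Request:
{"method": "play_rows", "body": {
  "moves": [230, 0, 0, -4, 0, 230, 0, 0, -10, 0, 230, 0, 0, -18, 0, 230, 0, 0, -28, 0, 230, 0, 0, -38, 0, 230, 0, 0, -48, 0, 230, 0, 0, -58, 0, 230, 0, 0, -66, 0]
}}

```text
time: 20.03
tool_pos: [531.2, -319.7, 223.1]
tcp_rot: [3.14, 0.001, 1.257]
contact_force: [0.4, -0.6, -1.5]
grip_width: 25.7
```

Request:
{"method": "play_rows", "body": {
  "moves": [230, 0, 0, -8, 0, 230, 0, 0, -14, 0, 230, 0, 0, -18, 0, 230, 0, 0, -20, 0, 230, 0, 0, -20, 0, 230, 0, 0, -20, 0]
}}

```text
time: 20.53
tool_pos: [530.8, -319.4, 240.9]
tcp_rot: [-3.141, -0.0, 1.257]
contact_force: [0.0, -0.7, -2.5]
grip_width: 25.2
```

Run:
```python
from h import *
np.set_printoptions(precision=2,suppress=True)
c=cap('scene','s8');o=bot.get_obs(); print(o['tool_pos'],o['tcp_rot'],o['grip_width'],o['contact_force'])
im=cv2.imread('pics/s8.png')[110:260,130:280]; cv2.imwrite('pics/s8z.png',cv2.resize(im,None,fx=4,fy=4,interpolation=cv2.INTER_CUBIC))
```

```text
[ 530.72 -319.4   240.78] [-3.14 -0.    1.26] 25.306454086430673 [-0.65  0.48 -1.89]
```

View pics/s8z.png

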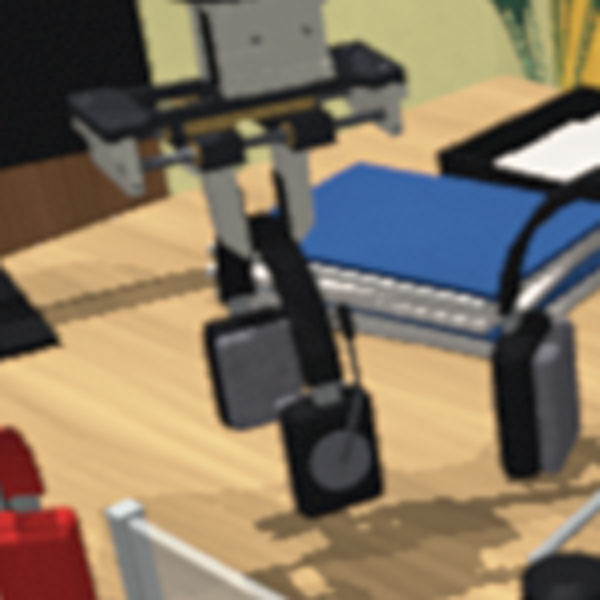

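Request:
{"method": "play_rows", "body": {
  "moves": [230, 10, -6, 0, 0, 230, 30, -18, 0, -2, 230, 56, -33, 0, -5, 230, 82, -48, 0, -8, 230, 108, -63, 0, -11, 230, 134, -78, 0, -14, 230, 160, -93, 0, -17, 230, 186, -108, 0, -20]
}}

```text
time: 21.25
tool_pos: [484.8, -107.9, 241.0]
tcp_rot: [-3.141, -0.0, 1.609]
contact_force: [0.8, 0.2, -0.9]
grip_width: 25.3
```

Request:
{"method": "play_rows", "body": {
  "moves": [230, 25, -5, 0, -2, 230, 50, -9, 0, -4, 230, 75, -14, 0, -6, 230, 98, -18, 0, -8, 230, 115, -21, 0, -8.6, 230, 123, -23, 0, -8.6, 230, 126.4, -23.4, 0, -8.6, 230, 126.4, -23.4, 0, -8.6]
}}

```text
time: 21.92
tool_pos: [457.6, 16.4, 241.3]
tcp_rot: [-3.142, 0.0, 1.757]
contact_force: [0.0, -0.5, -1.1]
grip_width: 25.7
```

Run:
```python
from h import *
np.set_printoptions(precision=2,suppress=True)
c=cap('scene','s9');t=cap('top','t9');o=bot.get_obs(); print(o['tool_pos'],o['tcp_rot'],o['grip_width'],o['contact_force'])
im=cv2.imread('pics/s9.png')[110:290,200:380]; cv2.imwrite('pics/s9z.png',cv2.resize(im,None,fx=3.3,fy=3.3,interpolation=cv2.INTER_CUBIC))
im=cv2.imread('pics/t9.png')[130:280,230:390]; cv2.imwrite('pics/t9z.png',cv2.resize(im,None,fx=4,fy=4,interpolation=cv2.INTER_CUBIC))
```

```text
[457.96  15.45 241.24] [3.14 0.   1.76] 25.300604728901565 [-0.09 -0.66 -1.54]
```

View pics/s9z.png

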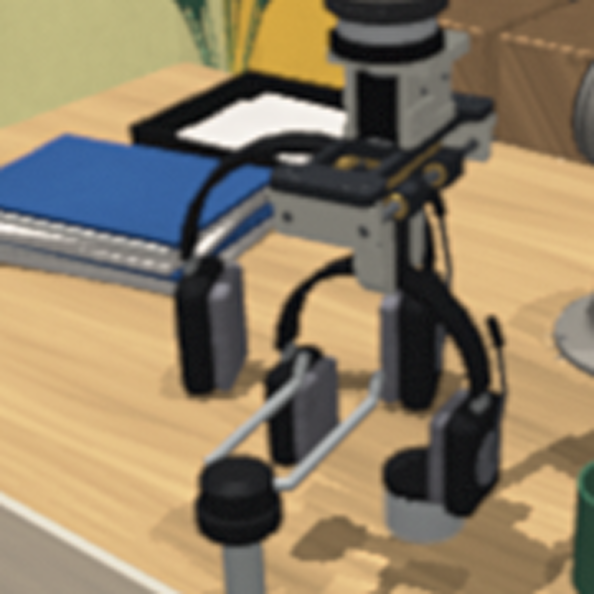

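View pics/t9z.png

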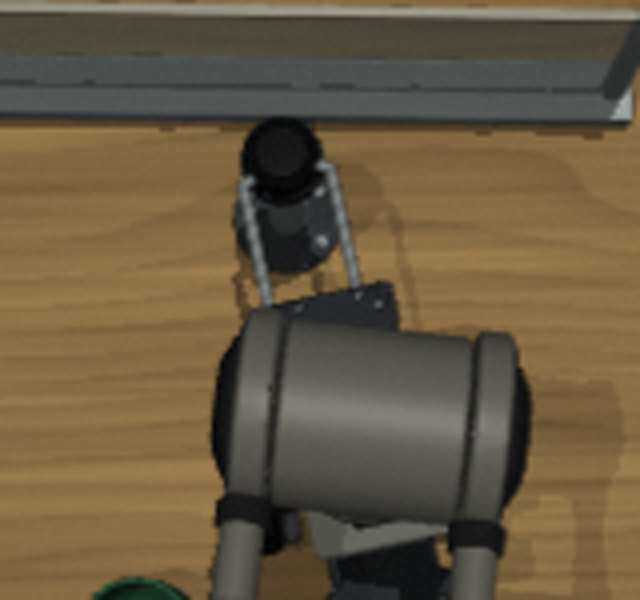

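Run:
```python
from h import *
np.set_printoptions(precision=1,suppress=True)
t=ld('t9');s=ld('s9')
for z in (280,300): print(plane(t,230+335/4,130+305/4,z))
P=np.array([664,55.5]);a=np.radians(190.7);u=np.array([np.cos(a),np.sin(a)])
p=np.array([457.8,16.0]); d=p-P; print(d@u, u[0]*d[1]-u[1]*d[0])
# cups in scene: bottoms
S=lambda x,y:(200+x/3.3,110+y/3.3)
# project hypothetical headset points
hy=np.array([-u[1],u[0]])
for e in (1,-1):
  q=np.r_[p+hy*e*68,86]; print(proj(s,q),(proj(s,q)-[200,110])*3.3)
print((proj(s,np.r_[p,262])-[200,110])*3.3)
```

```text
[556.6  25.2 280. ]
[553.4  25.4 300. ]
209.94858995502375 0.5287493709668212
[294.2 248.2] [310.9 456.2]
[343.2 261.6] [472.7 500.4]
[387.  264.9]
```

Request:
{"method": "play_rows", "body": {
  "moves": [230, 0, 6, 0, 0, 230, 0, 20, 0, 0, 230, 0, 38, 0, 0, 230, 0, 56, 0, 0, 230, 0, 74, 0, 0, 230, 0, 92, 0, 0, 230, 0, 108, 0, 0, 230, 0, 118, 0, 0]
}}

```text
time: 22.68
tool_pos: [575.7, 37.3, 240.6]
tcp_rot: [3.141, 0.0, 1.755]
contact_force: [-0.1, -0.1, -2.8]
grip_width: 25.6
```

Request:
{"method": "play_rows", "body": {
  "moves": [230, 0, 5, 0, 0, 230, 0, 7, 0, 0, 230, 0, 7, 0, 0, 230, 0, 7, 0, 0, 230, 0, 7, 0, 0]
}}

```text
time: 23.1
tool_pos: [580.0, 39.1, 241.4]
tcp_rot: [-3.141, 0.0, 1.756]
contact_force: [0.1, -0.1, -1.7]
grip_width: 25.6
```

Run:
```python
from h import *
np.set_printoptions(precision=2,suppress=True)
c=cap('scene','s10');o=bot.get_obs(); print(o['tool_pos'],o['tcp_rot'],o['grip_width'],o['contact_force'])
im=cv2.imread('pics/s10.png')[130:330,200:400]; cv2.imwrite('pics/s10z.png',cv2.resize(im,None,fx=3,fy=3,interpolation=cv2.INTER_CUBIC))
```

```text
[580.1   39.09 241.54] [3.14 0.   1.76] 25.790420911703013 [ 0.07 -0.13 -2.  ]
```

View pics/s10z.png

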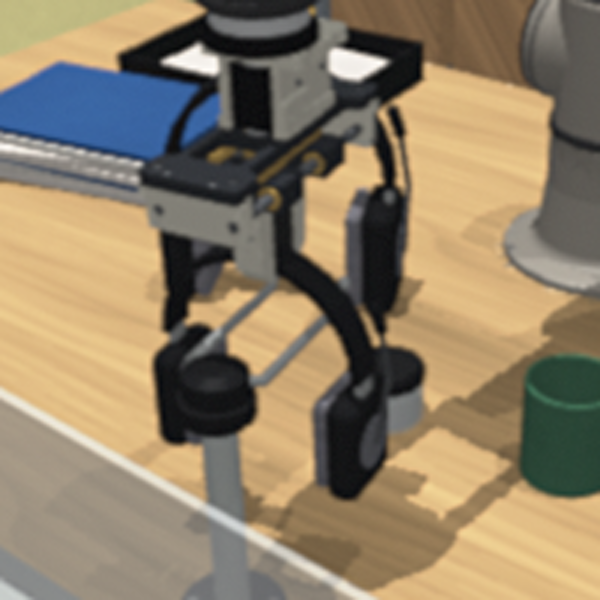

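Request:
{"method": "play_rows", "body": {
  "moves": [230, 0, 0, 5, 0, 230, 0, 0, 10, 0, 230, 0, 0, 15, 0, 230, 0, 0, 20, 0, 230, 0, 0, 25, 0, 230, 0, 0, 28, 0, 230, 0, 0, 30, 0, 230, 0, 0, 30, 0]
}}

```text
time: 23.82
tool_pos: [580.3, 39.3, 210.7]
tcp_rot: [-3.141, -0.0, 1.756]
contact_force: [0.0, -0.7, -1.4]
grip_width: 25.4
```

Request:
{"method": "play_rows", "body": {
  "moves": [230, 0, 0, 1, 0, 230, 0, 0, 2, 0, 230, 0, 0, 2, 0]
}}

```text
time: 24.07
tool_pos: [580.8, 39.3, 209.7]
tcp_rot: [3.141, 0.0, 1.756]
contact_force: [-0.4, 0.4, -0.4]
grip_width: 25.1
```

Request:
{"method": "play_rows", "body": {
  "moves": [230, 0, 0, 1, 0, 230, 0, 0, 2, 0, 230, 0, 0, 2, 0]
}}

```text
time: 24.32
tool_pos: [581.1, 39.2, 208.2]
tcp_rot: [3.139, 0.001, 1.756]
contact_force: [0.5, 0.1, 5.7]
grip_width: 25.4
```

Request:
{"method": "play_rows", "body": {
  "moves": [230, 0, 0, -0.5, 0, 230, 0, 0, -1, 0, 230, 0, 0, -1, 0]
}}

```text
time: 24.57
tool_pos: [581.0, 39.3, 208.6]
tcp_rot: [3.14, 0.0, 1.756]
contact_force: [0.9, -1.0, 3.0]
grip_width: 25.3
```

Run:
```python
from h import *
np.set_printoptions(precision=2,suppress=True)
c=cap('scene','s11');o=bot.get_obs(); print(o['tool_pos'],o['tcp_rot'],o['grip_width'],o['contact_force'])
im=cv2.imread('pics/s11.png')[180:330,230:380]; cv2.imwrite('pics/s11z.png',cv2.resize(im,None,fx=4,fy=4,interpolation=cv2.INTER_CUBIC))
```

```text
[580.92  39.28 208.5 ] [3.14 0.   1.76] 25.494147027606058 [2.12 0.9  3.24]
```

View pics/s11z.png

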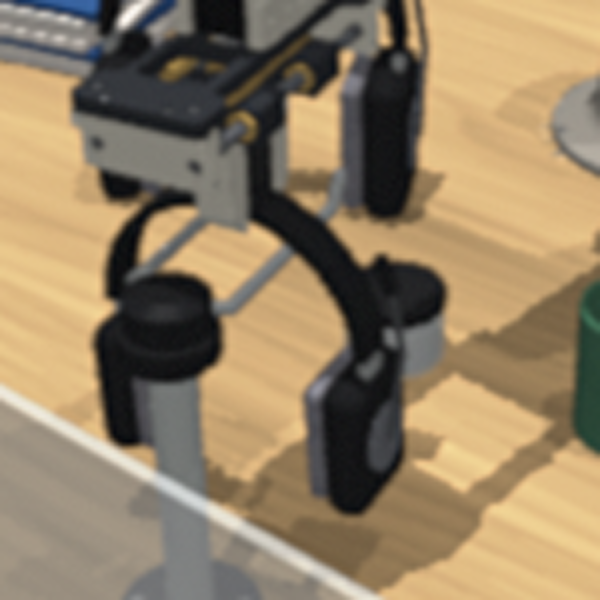

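Request:
{"method": "play_rows", "body": {
  "moves": [230, 0, 0, -0.5, 0, 230, 0, 0, -0.8, 0, 190, 0, 0, -0.8, 0, 180, 0, 0, -0.8, 0, 170, 0, 0, -0.8, 0, 160, 0, 0, -0.8, 0, 150, 0, 0, -0.8, 0, 140, 0, 0, -0.8, 0]
}}

```text
time: 25.28
tool_pos: [580.3, 39.2, 208.9]
tcp_rot: [-3.141, 0.0, 1.756]
contact_force: [0.1, 0.3, 0.4]
grip_width: 39.6
```

Request:
{"method": "play_rows", "body": {
  "moves": [135, 0, 0, 0, 0, 130, 0, 0, 0, 0, 125, 0, 0, 0, 0, 125, 0, 0, 0, 0]
}}

```text
time: 25.62
tool_pos: [580.5, 39.3, 209.1]
tcp_rot: [-3.142, 0.0, 1.756]
contact_force: [-0.2, -0.7, 0.0]
grip_width: 46.8
```

Run:
```python
from h import *
np.set_printoptions(precision=2,suppress=True)
c=cap('scene','s12');o=bot.get_obs(); print(o['tool_pos'],o['tcp_rot'],o['grip_width'],o['contact_force'])
im=cv2.imread('pics/s12.png')[180:330,230:380]; cv2.imwrite('pics/s12z.png',cv2.resize(im,None,fx=4,fy=4,interpolation=cv2.INTER_CUBIC))
```

```text
[580.49  39.27 209.11] [-3.14  0.    1.76] 46.94822238318144 [-0.86 -0.06 -0.52]
```

View pics/s12z.png

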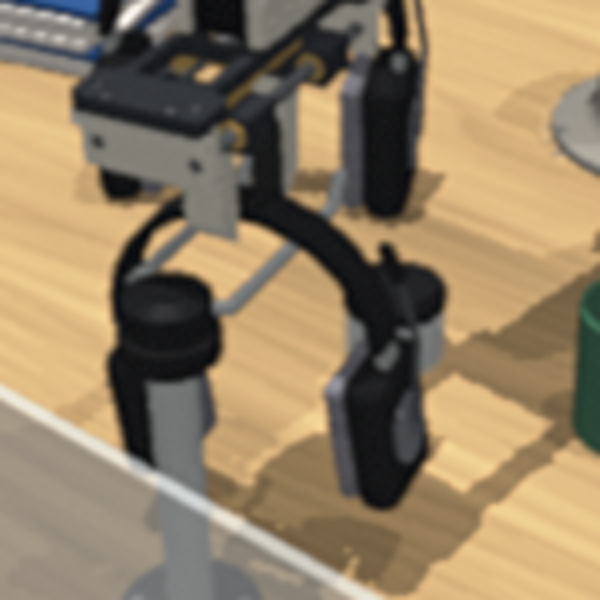

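Request:
{"method": "play_rows", "body": {
  "moves": [125, 0, 0, 0, 0, 125, 0, 0, 0, 0, 125, 0, 0, 0, 0, 125, 0, 0, 0, 0, 125, 0, 0, 0, 0, 125, 0, 0, 0, 0]
}}

```text
time: 26.17
tool_pos: [580.5, 39.3, 209.1]
tcp_rot: [3.142, 0.0, 1.756]
contact_force: [0.3, 0.4, -0.1]
grip_width: 46.9
```

Run:
```python
from h import *
np.set_printoptions(precision=2,suppress=True)
c=cap('scene','s13');o=bot.get_obs(); print(o['tool_pos'],o['grip_width'],o['contact_force'])
a=cv2.imread('pics/s12.png').astype(int);b=cv2.imread('pics/s13.png').astype(int); print((abs(a-b).sum(2)>60).sum())
im=cv2.imread('pics/s13.png')[180:330,230:380]; cv2.imwrite('pics/s13z.png',cv2.resize(im,None,fx=4,fy=4,interpolation=cv2.INTER_CUBIC))
```

```text
[580.51  39.28 209.11] 46.912128899463276 [-0.41 -0.04 -0.65]
909
```

View pics/s13z.png

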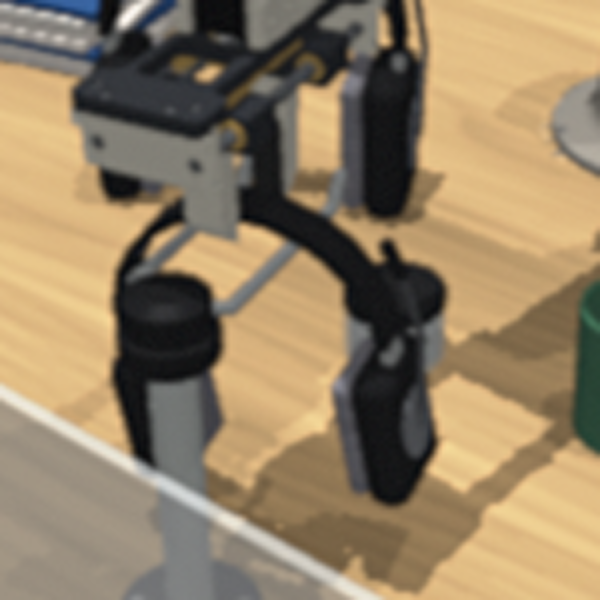

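Request:
{"method": "play_rows", "body": {
  "moves": [125, 0, 0, 0, 0, 125, 0, 0, 0, 0, 125, 0, 0, 0, 0, 125, 0, 0, 0, 0, 125, 0, 0, 0, 0, 125, 0, 0, 0, 0, 125, 0, 0, 0, 0, 125, 0, 0, 0, 0]
}}

```text
time: 26.88
tool_pos: [580.5, 39.3, 209.1]
tcp_rot: [-3.142, 0.0, 1.756]
contact_force: [-0.1, -0.0, 0.6]
grip_width: 46.4
```

Run:
```python
from h import *
c=cap('scene','s14');t=cap('top','t14');o=bot.get_obs(); print(o['tool_pos'],o['grip_width'],o['contact_force'])
a=cv2.imread('pics/s14.png').astype(int);b=cv2.imread('pics/s13.png').astype(int); print((abs(a-b).sum(2)>60).sum())
im=cv2.imread('pics/s14.png')[180:330,230:380]; cv2.imwrite('pics/s14z.png',cv2.resize(im,None,fx=4,fy=4,interpolation=cv2.INTER_CUBIC))
im=cv2.imread('pics/t14.png')[120:240,240:400]; cv2.imwrite('pics/t14z.png',cv2.resize(im,None,fx=4.5,fy=4.5,interpolation=cv2.INTER_CUBIC))
```

```text
[580.49493378  39.27122064 209.1064509 ] 46.39333585651857 [0.19815206 0.89884248 0.6534958 ]
9
```

View pics/s14z.png

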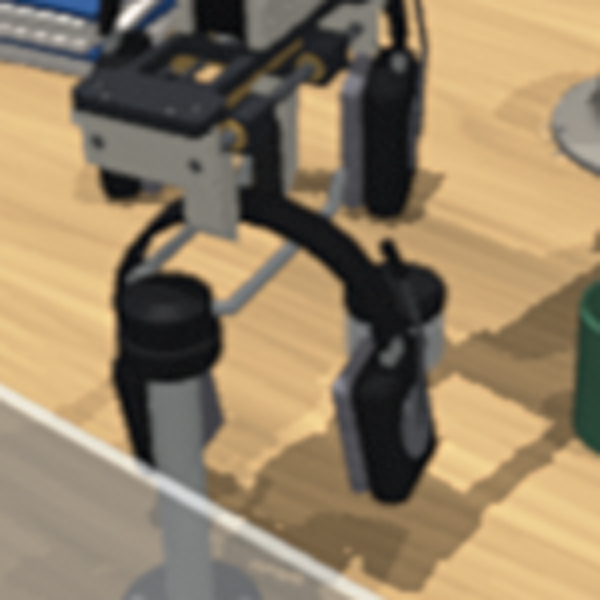

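View pics/t14z.png

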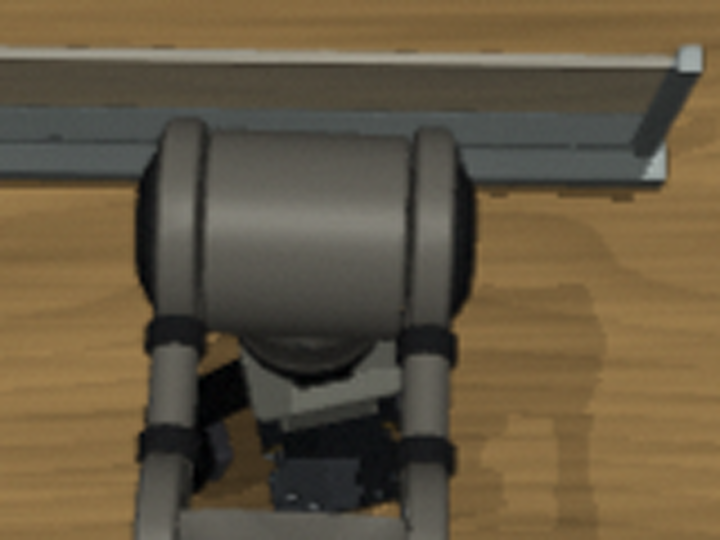

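Request:
{"method": "play_rows", "body": {
  "moves": [115, 0, 0, 0, 0, 115, 0, 0, -2, 0, 115, 0, 0, -5, 0, 115, 0, 0, -8, 0, 115, 0, 0, -12, 0, 115, 0, 0, -16, 0, 115, 0, 0, -20, 0, 115, 0, 0, -25, 0]
}}

```text
time: 27.65
tool_pos: [580.5, 39.3, 234.5]
tcp_rot: [-3.142, 0.0, 1.756]
contact_force: [-0.8, -0.5, 0.9]
grip_width: 50.7
```

Request:
{"method": "play_rows", "body": {
  "moves": [115, 0, 0, -15, 0, 115, 0, 0, -40, 0, 115, 0, 0, -70, 0, 115, -20, -10, -90, 0, 115, -55, -20, -100, 0, 115, -90, -30, -100, 0, 115, -130, -40, -100, 0, 115, -170, -50, -100, 0]
}}

```text
time: 28.32
tool_pos: [562.4, -138.3, 335.1]
tcp_rot: [3.14, 0.001, 1.758]
contact_force: [1.1, -0.7, -0.8]
grip_width: 50.6
```

Run:
```python
from h import *
c=cap('scene','s15');t=cap('top','t15');o=bot.get_obs(); print(o['tool_pos'],o['grip_width'],o['contact_force'])
im=cv2.imread('pics/s15.png')[180:330,230:380]; cv2.imwrite('pics/s15z.png',cv2.resize(im,None,fx=4,fy=4,interpolation=cv2.INTER_CUBIC))
im=cv2.imread('pics/t15.png')[140:240,240:390]; cv2.imwrite('pics/t15z.png',cv2.resize(im,None,fx=5,fy=5,interpolation=cv2.INTER_CUBIC))
```

```text
[ 561.95071847 -142.76308723  333.98232365] 50.083301539315705 [-1.06399159  0.69036588 -0.21487992]
```

View pics/s15z.png

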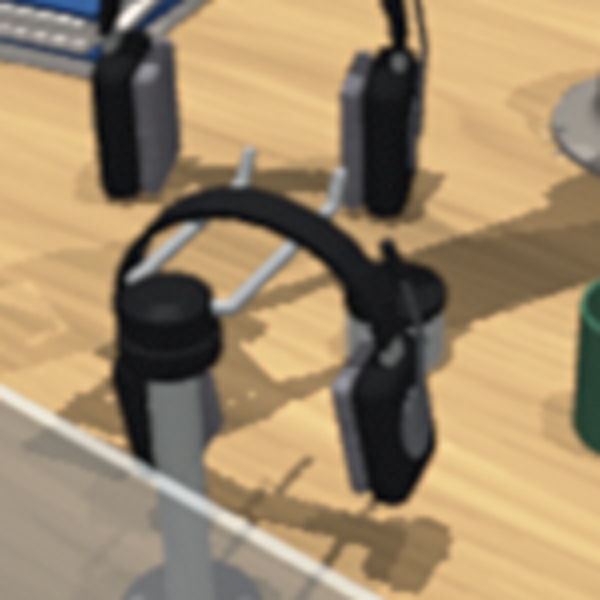

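View pics/t15z.png

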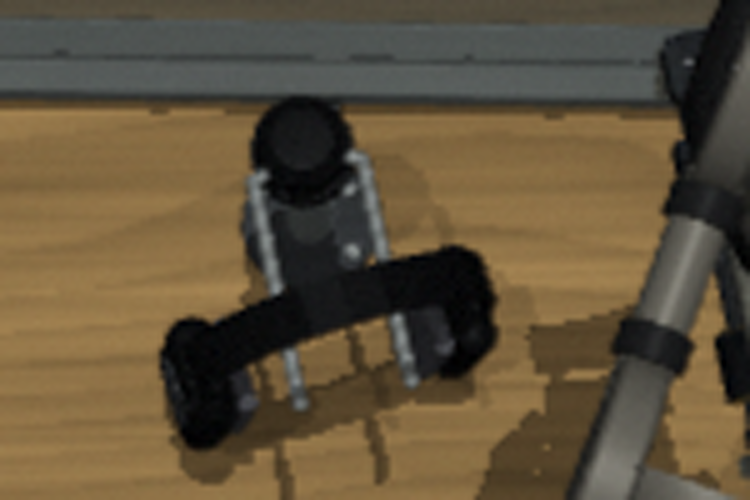

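Run:
```python
from h import *
np.set_printoptions(precision=1,suppress=True)
t=ld('t15');s=ld('s15')
T=lambda x,y:(240+x/5,140+y/5); S=lambda x,y:(230+x/4,180+y/4)
cr=plane(t,*T(352,290),224); print('crown',cr)
P=np.array([664,55.5]);a=np.radians(190.7);u=np.array([np.cos(a),np.sin(a)]);d=cr[:2]-P;print('r,lat',d@u,u[0]*d[1]-u[1]*d[0])
A=plane(t,*T(290,310),223);B=plane(t,*T(400,280),223);v=A-B;print('band y dir',np.degrees(np.arctan2(v[1],v[0])),'ideal',100.7)
print('+y cup outer/bottom tri',tri(t,T(205,445),s,S(393,500)),tri(t,T(190,325),s,S(390,345)))
# hinge/outer silhouettes; upright model predictions
for yaw in (10.7,15):
  for roll in (0,6):
    for pitch in (0,8,-8):
      from scipy.spatial.transform import Rotation as R
      M=R.from_euler('ZYX',[yaw,pitch,roll],degrees=True).as_matrix()
      c=cr.copy(); c[2]=221
      out=[]
      for y in (78,-78):
        for z in (-173.5,-89.5):
          q=c+M@np.array([0,y,z]); ps=(proj(s,q)-[230,180])*4; pt=(proj(t,q)-[240,140])*5
          out+=[*ps,*pt]
      print(yaw,roll,pitch,np.round(out).astype(int))
```

```text
crown [586.2  32.4 224. ]
r,lat 80.73758607329167 8.210660059320794
band y dir 104.08577547766949 ideal 100.7
+y cup outer/bottom tri (array([536.6, 112.8,  26.9]), np.float64(11.586274420137762)) (array([575.8, 122.8, 163.7]), np.float64(15.686442331841082))
10.7 0 0 [361 502 217 373 359 381 208 350 126 427 487 315 115 309 496 290]
10.7 0 8 [380 475 225 414 370 367 213 373 148 402 497 356 127 297 501 312]
10.7 0 -8 [341 525 208 331 349 392 203 327 103 447 478 273 103 319 491 267]
10.7 6 0 [389 498 185 377 374 372 190 351 154 445 455 324 130 325 477 296]
10.7 6 8 [407 473 193 416 384 360 195 372 176 419 464 367 143 311 483 320]
10.7 6 -8 [371 521 176 337 365 382 186 331 130 467 445 281 117 336 472 271]
15 0 0 [365 496 219 383 364 375 211 361 121 432 485 305 110 315 493 279]
15 0 8 [381 468 231 423 373 361 217 383 140 407 497 345 120 302 500 301]
15 0 -8 [348 520 207 341 355 387 204 338 101 454 473 264  99 325 486 257]
15 6 0 [394 491 188 389 379 366 193 363 150 449 453 317 126 330 475 287]
15 6 8 [409 464 199 428 387 353 199 384 169 422 466 358 137 316 482 310]
15 6 -8 [379 514 176 350 371 376 187 343 129 472 440 274 114 341 467 262]
```

Run:
```python
import cv2
im=cv2.imread('pics/t15.png')[175:235,265:345]; im=cv2.convertScaleAbs(im,alpha=2.2,beta=15); cv2.imwrite('pics/t15y.png',cv2.resize(im,None,fx=9,fy=9,interpolation=cv2.INTER_CUBIC))
im=cv2.imread('pics/s15.png')[220:310,250:350]; im=cv2.convertScaleAbs(im,alpha=2.2,beta=15); cv2.imwrite('pics/s15y.png',cv2.resize(im,None,fx=6,fy=6,interpolation=cv2.INTER_CUBIC))
```

```text
(no output)
```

View pics/t15y.png

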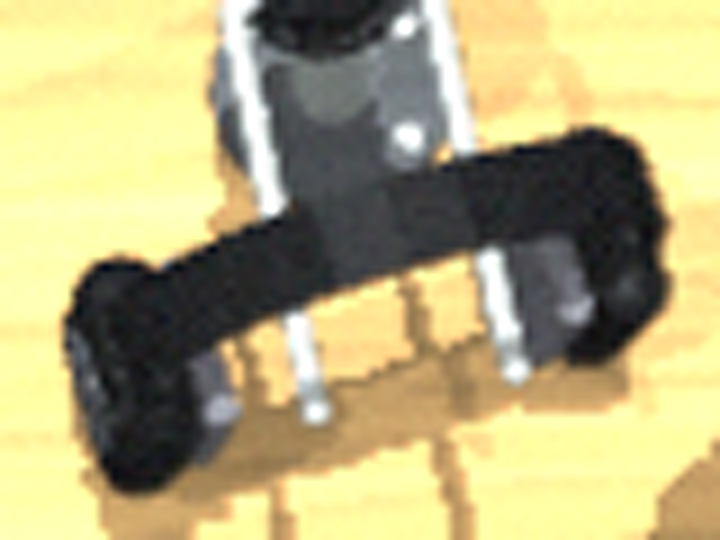

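View pics/s15y.png

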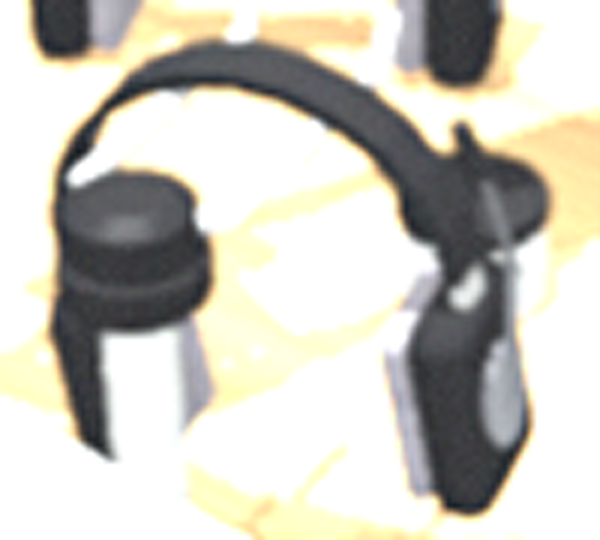

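Run:
```python
from h import *
np.set_printoptions(precision=1,suppress=True)
t=ld('t15');T=lambda x,y:(265+x/9,175+y/9)
cr=plane(t,*T(392,232),223)
P=np.array([664,55.5]);a=np.radians(190.7);u=np.array([np.cos(a),np.sin(a)]);w=np.array([-u[1],u[0]])
f=lambda q:((q[:2]-P)@u,(q[:2]-P)@w)
print('crown',cr,f(cr))
for zc in (90,):
  for dz in (0,8,):
    L=plane(t,*T(68,340),zc+dz);R=plane(t,*T(668,230),zc-dz); m=(L+R)/2
    print(L,R,np.linalg.norm(L-R),f(m),f(L),f(R),'lateral offs',(m-cr)[:2]@w, np.degrees(np.arcsin(abs((m-cr)[:2]@w)/131)),'yaw',np.degrees(np.arctan2(*(L-R)[[1,0]])))
```

```text
crown [579.5  37.2 223. ] (np.float64(86.41561190584065), np.float64(2.3275443371555395))
[571.1 136.1  90. ] [600.6 -46.7  90. ] 185.2154664101904 (np.float64(78.80232978361244), np.float64(-3.8845599373109416)) (np.float64(76.28008843308535), np.float64(-96.45793919914725)) (np.float64(81.32457113413939), np.float64(88.68881932452538)) lateral offs -6.212104274466481 2.718022050872955 yaw 99.13931330945638
[570.  135.5  98. ] [601.9 -47.2  82. ] 186.22801918502088 (np.float64(78.81692023254344), np.float64(-3.3490492645434973)) (np.float64(77.53586057237655), np.float64(-96.10991207069262)) (np.float64(80.09797989271047), np.float64(89.41181354160561)) lateral offs -5.676593601699036 2.4835628127153626 yaw 99.9087757296775
```

Request:
{"method": "play_rows", "body": {
  "moves": [115, -10, 0, 0, 0, 115, -10, 0, 0, 0, 115, -10, 0, 0, 0, 115, -10, 0, 0, 0, 115, -10, 0, 0, 0, 115, -10, 0, 0, 0, 115, -10, 0, 0, 0, 115, -10, 0, 0, 0]
}}

```text
time: 29.08
tool_pos: [564.7, -146.4, 334.2]
tcp_rot: [3.141, 0.0, 1.757]
contact_force: [-0.2, 0.7, -0.2]
grip_width: 50.4
```

Run:
```python
from h import *
c=cap('scene','s16');t=cap('top','t16')
for a,b,(y0,y1,x0,x1) in (('s15','s16',(215,315,250,350)),('t15','t16',(150,240,260,345))):
    A=cv2.imread(f'pics/{a}.png').astype(int)[y0:y1,x0:x1];B=cv2.imread(f'pics/{b}.png').astype(int)[y0:y1,x0:x1]
    print((abs(A-B).sum(2)>40).sum())
T0=ld('top0')
for n,(y0,y1,x0,x1) in {'tub':(262,296,310,343),'mug':(270,320,245,285),'bottle':(230,265,140,185)}.items():
    print(n,(abs(T0['color'][y0:y1,x0:x1].astype(int)-t['color'][y0:y1,x0:x1]).sum(2)>60).sum())
print(bot.get_obs()['time'],bot.get_obs()['contact_force'])
```

```text
525
5
tub 273
mug 30
bottle 0
29.1833 [-0.59797834  0.66188161 -0.80724522]
```

Run:
```python
from h import *
A=cv2.imread('pics/s15.png')[180:330,230:380];B=cv2.imread('pics/s16.png')[180:330,230:380]
D=((np.abs(A.astype(int)-B).sum(2)>40)*255).astype(np.uint8)
cv2.imwrite('pics/cmp1.png',cv2.resize(np.hstack([B,cv2.merge([D]*3)]),None,fx=2.6,fy=2.6))
A=cv2.imread('pics/top0.png')[225:330,230:360];B=cv2.imread('pics/t16.png')[225:330,230:360]
cv2.imwrite('pics/cmp2.png',cv2.resize(np.hstack([A,B]),None,fx=3,fy=3))
```

```text
(no output)
```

View pics/cmp1.png

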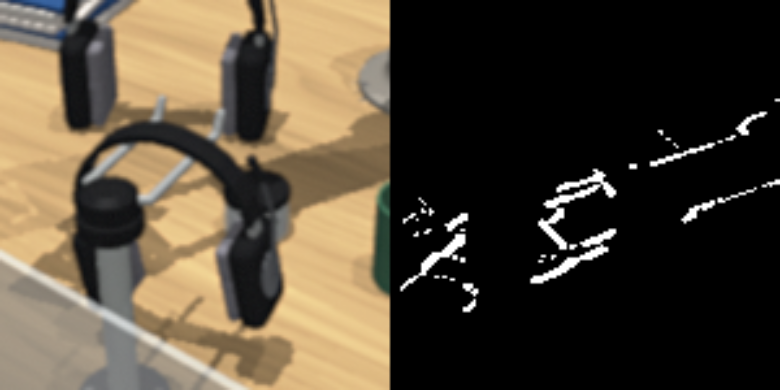

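View pics/cmp2.png

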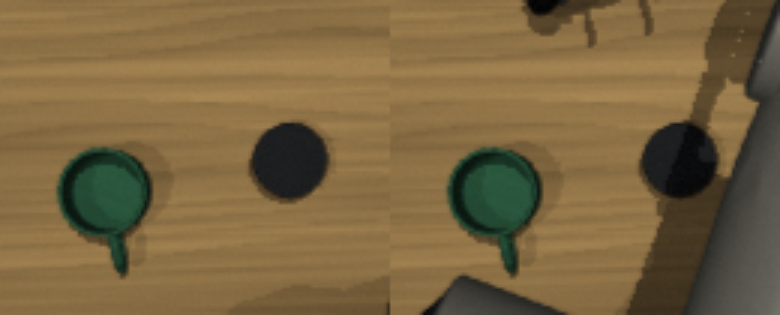

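The only differences between the pictures are the arm's moving shadows. The headset is still, and the mug and tub have not moved. I'm handing in.

Run:
```python
from h import *
print(bot.close_job())
```

```text
the job is handed in; nothing more can be done
None
```

The headset is hanging still on both prongs with the hook swung out, and I handed the job in at about 29 s; no verdict is reported.

**Hook:** I swung it out with closed fingers between the prongs. The push rose from about 3 N to about 9 N at the stop, roughly 10–13° past straight out. I held it there for about 0.7 s; the highest total reading was 9.7 N.

**Headset:** I gripped the smaller black headset by the crown (25.5 mm measured, band 26 mm). I lowered it until the tool read 5.7 N upward, about 8 N on the hook with its weight, eased off, opened and moved clear.

**Last checks:**

| Check | Measured | Limit |
|---|---|---|
| Crown from the pole axis | 81–86 mm | 40–115 mm |
| Crown off the middle line | 2–8 mm | 20 mm |
| Squareness across the prongs | within about 4° | 17° |
| Tilt from upright | about 3–8°, depending on the measure | about 11° |

- **Stillness:** pictures 0.8 s apart showed no motion except arm shadows.
- **Other things:** the mug, tub and bottle are where they were, and the arm was clear of everything.

**What disagreed:**
- **Fingertip height:** the fingertips seemed to end about level with the reported TCP, not 22 mm ahead of it. My first push passed above the prong without touching it, so I went lower and took later heights from the pictures.
- **Headset shift on release:** it rolled and twisted by a few degrees before coming to rest. I left it because every estimate was within the limits, but the highest tilt estimate leaves only about 3° of margin.

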